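# Clamp a setting ring in its fixture with its cam lever

### The job

Clamp the steel setting ring in its fixture by pushing with closed fingertips only; the ring must not be lifted or taken between the fingers. Push the clamp lever all the way round to open, push the ring at its outside so that it slides along the base until it sits against both the bright steel fence bar and the brass end stop, and then push the lever back round to its other stop so that the white pad presses the ring against the fence. Leave the weights and the spring beside the fixture where they stand.

Things in the scene. Friction and masses are not known exactly. Their poses are not given: they have to be found in the camera images.
- fixture: Dark steel fixture fixed to the table. Offsets in this list are (x, y, z) in mm in its own frame, origin at table height. Base plate x -95 to 66, y -85 to 105, its flat top (the bed) at z 20. The clamp is on its near (-x) side: grey guide block x -41 to -20, y 32 to 68, top z 39.5. Two lever stops (pins, radius 3, top z 54) stand 35 mm from the lever's pivot.
- fence (a point): Middle of the lower edge of the fence's face, fixture (46, 12.5, 20). The fence is a bright steel bar along y on the far (+x) side of the bed; its flat face looks to -x and runs from y -60 to 85; top at z 31. Axes as the fixture's.
- end_stop (a point): Foot of the end stop's axis on the bed, fixture (20, 82, 20): an upright brass pin, radius 6, top at z 33.
- seat (a point): The place for the ring: where the centre of its underside is when the ring touches fence and end stop, fixture (20, 50, 20). A black round bore (26 mm wide, bright rim) in the base marks it. Axes as the fixture's.
- ring_gauge: The setting ring: steel ring lying flat, outside diameter 52, bore about 26, height 14, 0.18 kg, loose on the bed. Origin at the centre of its underside. To be pushed at its outside, not in its bore. It starts on the -y part of the bed, up to 15 mm off the fence, and slides along it in the fixture's +y to the seat.
- lever (a joint): Angle of the clamp lever, rad: 0 = fully open (arm points to fixture direction -110 degrees, mostly -y), 1.9 = fully clamped (turned clockwise seen from above, through the near (-x) side, to direction 141 degrees). Stops at both ends; stays where it is left (friction about 0.1 N m). Found near clamped. Its cam moves the pad.
- lever_pivot (a point): Point on the lever's vertical axis, fixture (-63, 50, 50), at the height of the arm's centre line.
- lever_knob (a point): Centre of the black ball (diameter 25) at the end of the lever's arm, 95 from the axis, 50 above the table. The arm is a level steel bar of diameter 10 at that height from 26 to 88 from the axis, 25 mm clear above the bed.
- pad: White nylon pad of the clamp, 24 wide, 10 high, sprung; driven by the lever towards the fixture's +x, 8 mm in all. Origin in the middle of its pressing face: fixture (-11, 50, 26.5) at lever 0, where it leaves 5 mm beside a seated ring. At lever 1.9 it presses a seated ring with about 8 N.
- weight_1: Brass-coloured weight, diameter 34, height 42, standing beside the fixture; to be left alone. Origin at the centre of its underside.
- weight_2: Small brass-coloured weight, diameter 24, height 30, standing beside the fixture; to be left alone. Origin at the centre of its underside.
- spring: Coil spring sample standing on end, diameter 22, height 46, beside the fixture; to be left alone. Origin at the centre of its underside.
Not all that is in view belongs to the job. Of the things that look like the ring_gauge, the largest one is meant.

How it is judged:
On the way, in this order (a step that is already met when the one before it is completed fails the run):
1. the lever is pushed round to open (value of joint lever below 0.3 rad), for 0.2 s.
2. with the lever open, the ring is slid in to the seat (horizontal distance between ring_gauge and seat below 0.006 m and value of joint lever below 0.8 rad), for 0.1 s.
At the end, for the whole second after the job is handed in: The lever is within 0.2 rad of its clamped stop (joint over 1.7), the ring lies flat and still with its centre within 2.5 mm of the seat (against fence and end stop), and the pad presses on it with more than 3 N (value of joint lever above 1.7 rad and horizontal distance between ring_gauge and seat below 0.0025 m and contact force between pad and ring_gauge above 3 N and angle between ring_gauge's own z axis and vertical below 0.05 rad and linear speed of ring_gauge below 0.01 m/s); the robot touches nothing.
It fails at once if the ring is lifted off the bed or tipped (z of ring_gauge in the frame of fixture above 0.026 m or angle between ring_gauge's own z axis and vertical above 0.2 rad).
It fails at once if the ring is taken between the fingers or hooked in its bore (the grasp point comes down over the ring) (horizontal distance between the grasp point and ring_gauge below 0.024 m and height (world z) of the grasp point below 0.048 m).
It fails at once if a weight or the spring beside the fixture is moved by more than 15 mm (distance of any of weight_1, weight_2, spring from where it was at the start of the episode above 0.015 m).
It also fails if it takes over 51 s, if anything falls off the work surface, if the arm or the gripper's body presses on something with over 40 N, if the wrist force passes 120 N, or if a joint passes its speed limit or range.

### The arm

A 7-joint arm with a two-finger parallel gripper is mounted at the origin on a cart in front of the work surface, level with it; the furniture and walls round the work are solid. World frame = base frame: x ahead of the robot, y to its left, z up, the work surface at z = 0. Lengths are in m, angles in rad, forces in N, time in s.
With the tool pointing down it reaches from about 0.4 to 0.925 m from the base axis. Payload 4.1 kg.
Tool frame: the origin (TCP) lies at the very end of the fingers, on their centre line; the grasp point (between the pads) lies 19 mm behind it (r.grip_point_offset is the distance from the TCP to the grasp point, in m); x points along the fingers, z is the direction in which the jaws open and shut, and the axes are right-handed (so a half turn about x gives the same grasp; the last joint's range is limited). The gripper opens to 85 mm and grips with 20 to 120 N. Pads are 22 mm wide; open, the fingers measure 114 mm over their backs; the gripper's body (76 mm by 85 mm) begins 54 mm behind the grasp point. The pads swing forward as they close: fully open they stand 13 mm farther back than shut.
Start: joints at [-1.374, 0.398, 0.045, 1.537, -0.019, 1.207, -0.051], TCP at [0.189, 0.622, 0.205] pointing down, gripper open.
Joint ranges: [-2.82, 2.82], [-0.49, 2.23], [-1.37, 1.46], [0, 2.46], [-1.36, 4.5], [0.23, 2], [-2.94, 2.94]. Speed limits (rad/s): [2.57, 2.57, 3.14, 3.14, 3.14, 3.14, 3.14].

### API

Orientations are given as a unit quaternion [x, y, z, w].
In Python, from plant import r, cams gives the robot as it stands. The module is installed in compiled form; this text tells all that it offers.
- The arm moves only by the tool send_rows, never from a script. Its argument "deltas" is a list of rows, each a list of 2 entries, a list of its own where there are three numbers: the shift along the tool's x, y, z in mm, then the turn about the tool's x in degrees. In form: [[[x, y, z], twist], ...]. A call has 1 to 10 rows; each row is the pose to reach, as a shift and turn from the pose commanded when the call began, along the tool's axes at that moment; what a row does not reach only later rows make up. A row lasts 1/12 s, in which the tool goes at most 41.7 mm and 7.16 degrees, less where a joint would pass 70% of its speed; a pose out of reach is approached as far as the arm can. A call with a gripper value outside its range is refused whole. "gripper" is the opening in per cent of the stroke, from 0 (shut) to 100 (fully open), set as the call begins (left out, the last holds). The fingers move at their own pace and stop on an object; "squeeze" is the grip in N (left out, the last holds). Time passes only in rows, so rows that repeat a pose let the fingers close. It gives the time, the measured TCP pose, the force and the opening at its end, in the units of the state.
- r.state(): the state, without advancing time (a new reading comes with each control period).
- cams.get_image(name): name is "scene" or "top"; returns a dict with "image" (420x560x3 uint8, red, green, blue), "depth" (420x560 float32, m along the optical axis (not along the pixel's ray), 0 where there is no reading), "fx", "fy", "cx", "cy" (pixels), "dist" ([k1, k2, p1, p2, k3] as OpenCV has them; the pictures are not rectified), "position" and "attitude" of the camera in the world. Camera axes: x right, y up, looking along -z (the intrinsics and any distortion apply to the point x, -y, -z); pixel columns grow to the right and rows downward; lengths in m; the calibration is good to about 2 mm. A picture is of the moment at which its call begins.
- r.finish_job(): hands the job in, once; it reports no verdict.
The state is a dict: "time": time; "q": joint angles; "qd": joint speeds; "joint_efforts": joint torques, N m; "eef_pos": TCP position; "ee_rot": TCP orientation; "ft_force": force on the tool from outside, world axes, zero at the start; "moment": the same for the moment, N m; "opening": finger opening in m.
Only numpy, scipy, OpenCV 4.12 (cv2) and the standard library are available. Lean on these libraries where they do the work, as an engineer would, in place of code of your own. Each camera call takes 0.05 s, during which the arm holds its last target.

## Working session

There is one attempt and no reset: what is moved stays moved. The work goes in short steps, Python scripts to look and compute and a tool call to move; the robot and the scene stay as the last step left them, time stands still between calls to the robot, and variables do not carry over. Pictures are saved under pics/ and viewed, and the job is handed in when it is done.

Besides the shell and the picture viewer there is one more tool, called after ">>>" as name(argument=value, ...), one argument or row to a line, values as JSON. send_rows: Moves the arm, as the interface text tells. Its arguments: {"type":"object","properties":{"deltas":{"type":"array","items":{"type":"array"}},"gripper":{"type":"number"},"squeeze":{"type":"number"}},"required":["deltas"]}

```bash
mkdir -p pics; cat > h.py <<'E'
import numpy as np, cv2
from scipy.spatial.transform import Rotation as R
from plant import r,cams
def shot(n,f):
    d=cams.get_image(n); cv2.imwrite(f,cv2.cvtColor(d["image"],cv2.COLOR_RGB2BGR)); np.save(f+'.npy',d,allow_pickle=True); return d
def load(f): return np.load(f+'.npy',allow_pickle=True).item()
def att(d):
    a=np.array(d["attitude"]); return a if a.shape==(3,3) else R.from_quat(a).as_matrix()
def ray(d,uv):
    K=np.array([[d["fx"],0,d["cx"]],[0,d["fy"],d["cy"]],[0,0,1]])
    p=cv2.undistortPoints(np.array(uv,float).reshape(-1,1,2),K,np.array(d["dist"],float)).reshape(-1,2)
    return np.c_[p[:,0],-p[:,1],-np.ones(len(p))]@att(d).T
def onz(d,uv,z):
    v=ray(d,uv); o=np.array(d["position"]); return o+v*((z-o[2])/v[:,2])[:,None]
def proj(d,P):
    K=np.array([[d["fx"],0,d["cx"]],[0,d["fy"],d["cy"]],[0,0,1]])
    c=(np.array(P,float).reshape(-1,3)-np.array(d["position"]))@att(d)*[1,-1,-1]
    return cv2.projectPoints(c,np.zeros(3),np.zeros(3),K,np.array(d["dist"],float))[0].reshape(-1,2)
E
python3 - <<'E'
from h import *
for n in("top","scene"):
    d=shot(n,f"pics/{n}0.png"); print(n,d["position"],d["attitude"],d["fx"],d["dist"])
s=r.state(); print(s["time"],s["eef_pos"],s["ee_rot"],s["opening"],s["ft_force"]); print(R.from_quat(s["ee_rot"]).as_matrix().round(3))
E
```

```text
top [ 0.39830186 -0.1147339   0.93788758] [-0.06586341  0.05573468  0.70481762 -0.704122  ] 478.33797052206916 [-0.04659475  0.          0.          0.          0.        ]
scene [ 0.19075853 -0.64203806  0.69895806] [ 0.36648363 -0.11802191 -0.29083152  0.87588675] 514.780404309161 [-0.01435388  0.          0.          0.          0.        ]
0.1 [0.18926919 0.62118815 0.20434995] [-0.42130809  0.56867235  0.4204889   0.56771501] 0.08514401492203844 [-0.30636559 -0.14412439 -0.12056968]
[[-0.    -0.957  0.291]
 [-0.002  0.291  0.957]
 [-1.    -0.    -0.002]]
```

View pics/top0.png

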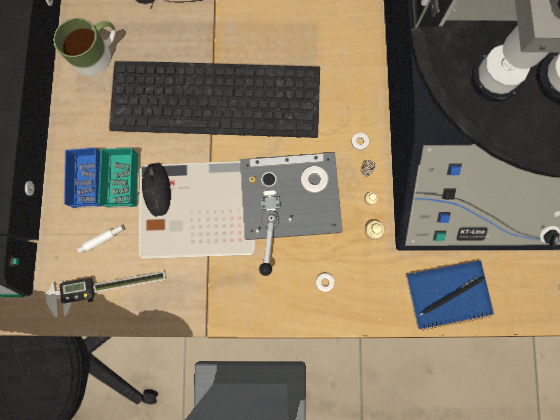

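View pics/scene0.png

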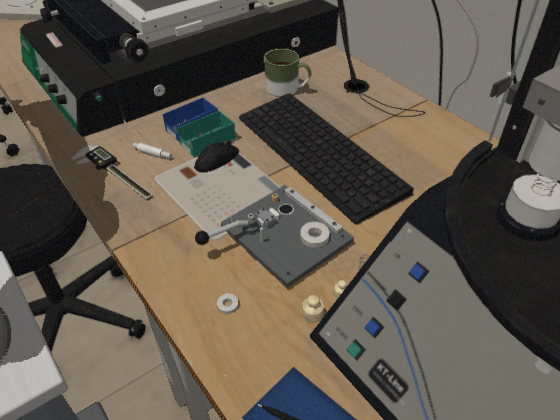

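```bash
python3 - <<'E'
from h import *
d=load("pics/top0.png")
im=cv2.imread("pics/top0.png"); c=im[135:290,225:395]; cv2.imwrite("pics/crop0.png",cv2.resize(c,None,fx=4.6,fy=3.8*1.0,interpolation=cv2.INTER_CUBIC) if 0 else cv2.resize(c,None,fx=3.8,fy=3.8,interpolation=cv2.INTER_CUBIC))
for n,uv,z in [("bore",(269,180),.02),("ring",(315,179),.034),("knob",(265,268),.05),("piv",(272,213),.06),("c1",(243,157),.02),("c2",(334,153),.02),("c3",(342,234),.02),("w1",(374,228),.04),("w2",(371,198),.03),("spr",(368,168),.046)]:
    print(n,onz(d,[uv],z).round(4))
E
```

```text
bore [[ 0.6128 -0.0843  0.02  ]]
ring [[ 0.6113 -0.1739  0.034 ]]
knob [[ 0.4393 -0.0785  0.05  ]]
piv [[ 0.5405 -0.0914  0.06  ]]
c1 [[ 0.6599 -0.0325  0.02  ]]
c2 [[ 0.6675 -0.2133  0.02  ]]
c3 [[ 0.5057 -0.2254  0.02  ]]
w1 [[ 0.5146 -0.2838  0.04  ]]
w2 [[ 0.5743 -0.2818  0.03  ]]
spr [[ 0.6298 -0.2751  0.046 ]]
```

View pics/crop0.png

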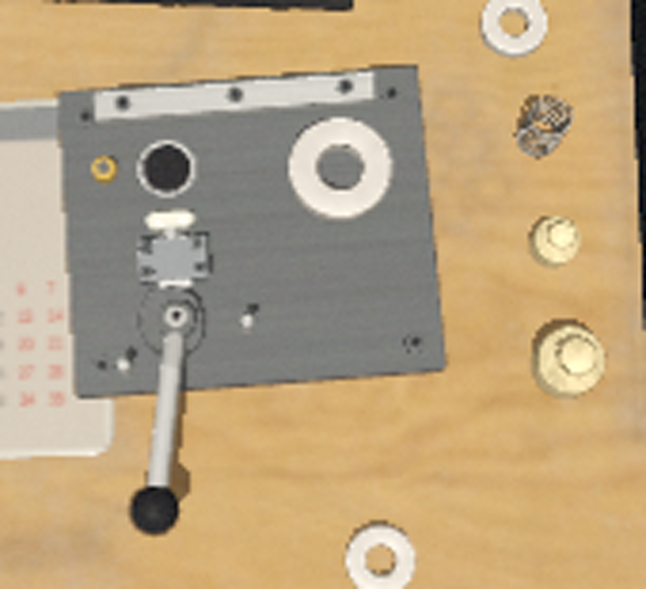

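```bash
python3 - <<'E'
from h import *
for n in("top","scene"):
    d=load(f"pics/{n}0.png"); print(att(d).round(3),d["cx"],d["cy"],d["fx"],d["fy"])
    pts={"top":[(243,157),(334,153),(342,234),(315,195),(300,300),(100,240),(350,60),(269,180)],"scene":[(222,275),(280,310),(360,300),(315,230)]}[n]
    for u,v in pts:
        z=d["depth"][v,u]; p=np.array(d["position"])+ray(d,[(u,v)])[0]*z
        print((u,v),z,p.round(4))
E
```

```text
[[ 0.     0.985 -0.171]
 [-1.    -0.002 -0.014]
 [-0.014  0.171  0.985]] 277.7242765456616 207.44093909292025 478.33797052206916 478.33797052206916
(243, 157) 0.9738448 [ 0.6664 -0.0304 -0.0028]
(334, 153) 0.950921 [ 0.668  -0.2135  0.0181]
(342, 234) 0.9433043 [ 0.5083 -0.2281 -0.0022]
(315, 195) 0.93521124 [ 0.5825 -0.1744  0.0197]
(300, 300) 0.91567814 [ 0.3803 -0.1441  0.0048]
(100, 240) 0.9291529 [0.4947 0.2461 0.0166]
(350, 60) 1.003558 [ 8.767e-01 -2.537e-01  4.000e-04]
(269, 180) 0.94065434 [ 0.6126 -0.0844  0.0207]
[[ 0.803  0.423 -0.42 ]
 [-0.596  0.562 -0.573]
 [-0.006  0.711  0.704]] 279.3602618985599 215.1472760570722 514.780404309161 514.780404309161
(222, 275) 0.8903738 [ 4.411e-01 -1.306e-01 -4.000e-04]
(280, 310) 0.8387019 [ 0.4784 -0.2487 -0.001 ]
(360, 300) 0.73420584 [ 0.5403 -0.3578  0.0956]
(315, 230) 0.9320306 [ 0.6226 -0.1612  0.0237]
```

```bash
cat > fit.py <<'E'
from h import *
from scipy.optimize import least_squares
d=load("pics/top0.png")
C=lambda x,y:(225+(x+.5)/3.8-.5,135+(y+.5)/3.8-.5)
obs=[((58,94),(66,105,20)),((418,66),(66,-85,20)),((443,370),(-95,-85,20)),((77,398),(-95,105,20)),((167,167),(20,50,20)),((104,168),(20,82,33)),((95,92),(66,85,31)),((373,72),(66,-60,31)),((97,119),(46,85,31)),((376,96),(46,-60,31)),((176,315),(-63,50,58))]
if __name__=="__main__":
    W=np.array([onz(d,[C(*o[0])],o[1][2]/1e3)[0] for o in obs])[:,:2]; F=np.array([o[1] for o in obs])[:,:2]/1e3
    f=lambda p:(F@np.array([[np.cos(p[2]),np.sin(p[2])],[-np.sin(p[2]),np.cos(p[2])]])+p[:2]-W)
    # fence back edge unknown: drop
    k=[0,1,2,3,4,5,8,9]
    s=least_squares(lambda p:f(p)[k].ravel(),[.59,-.13,0],loss="soft_l1",f_scale=.002); print(s.x); print((f(s.x)*1e3).round(1))
    np.save("fix.npy",s.x)
E
python3 fit.py
```

```text
[ 0.59834946 -0.13502356  0.07273402]
[[ 1.5  0.8]
 [ 0.8 -0.4]
 [ 0.2 -2.7]
 [ 0.4  1. ]
 [-1.  -0.2]
 [ 0.2 -0.1]
 [ 5.1  1.1]
 [ 5.4  0. ]
 [-0.5  0.8]
 [-1.7 -0.1]
 [-0.4 -0.3]]
```

```bash
cat >> h.py <<'E'
def fx2w(P):
    p=np.load("fix.npy"); P=np.atleast_2d(np.array(P,float))/1e3
    c,s=np.cos(p[2]),np.sin(p[2])
    return np.c_[p[0]+c*P[:,0]-s*P[:,1],p[1]+s*P[:,0]+c*P[:,1],P[:,2]]
def w2fx(W):
    p=np.load("fix.npy"); W=np.atleast_2d(np.array(W,float)); c,s=np.cos(p[2]),np.sin(p[2]); q=W[:,:2]-p[:2]
    return np.c_[c*q[:,0]+s*q[:,1],-s*q[:,0]+c*q[:,1],W[:,2]]*1e3
E
python3 - <<'E'
from h import *
from fit import C
d=load("pics/top0.png"); e=load("pics/scene0.png")
im=cv2.imread("pics/scene0.png")
for P in [(66,105,20),(66,-85,20),(-95,-85,20),(-95,105,20),(20,50,20),(20,82,33),(46,85,31),(46,-60,31),(-63,50,50)]:
    u=proj(e,fx2w(P))[0]; cv2.circle(im,(int(u[0]*4+2)//4,int(u[1]*4+2)//4),1,(0,0,255),-1)
cv2.imwrite("pics/scenefit.png",cv2.resize(im[150:340,180:400],None,fx=3,fy=3))
ring=onz(d,[C(340,167)],.034); print("ring",ring,w2fx(ring))
k=w2fx(onz(d,[C(154,509)],.05))[0]; print("knob",k,np.degrees(np.arctan2(k[1]-50,k[0]+63)),np.hypot(k[1]-50,k[0]+63))
for a in [-110,180-4,141]:
    a=np.radians(a);print(fx2w((-63+95*np.cos(a),50+95*np.sin(a),50)))
print("seat",fx2w((20,50,20)),"piv",fx2w((-63,50,50)))
for n,c,z in[("w1",(570,357),.042),("w2",(556,240),.03),("spr",(544,125),.046),("ringB",(380,560),.01),("ringC",(514,24),.01)]:
    w=onz(d,[C(*c)],z);print(n,w.round(3),w2fx(w).round(0))
E
```

```text
ring [[ 0.61210015 -0.1721889   0.034     ]] [[ 11.01353414 -38.06633979  34.        ]]
knob [-155.58070408   67.72445758   50.        ] 169.16194062263838 94.26209824066854
[[ 0.50596382 -0.18112992  0.05      ]]
[[ 0.43688293 -0.09001144  0.05      ]]
[[ 0.45390426 -0.03547173  0.05      ]]
seat [[ 0.61466308 -0.08370236  0.02      ]] piv [[ 0.53188253 -0.08973396  0.05      ]]
w1 [[ 0.513 -0.285  0.042]] [[ -96. -143.   42.]]
w2 [[ 0.575 -0.282  0.03 ]] [[ -34. -145.   30.]]
spr [[ 0.631 -0.275  0.046]] [[  22. -142.   46.]]
ringB [[ 0.414 -0.191  0.01 ]] [[-188.  -43.   10.]]
ringC [[ 0.695 -0.267  0.01 ]] [[  87. -139.   10.]]
```

View pics/scenefit.png

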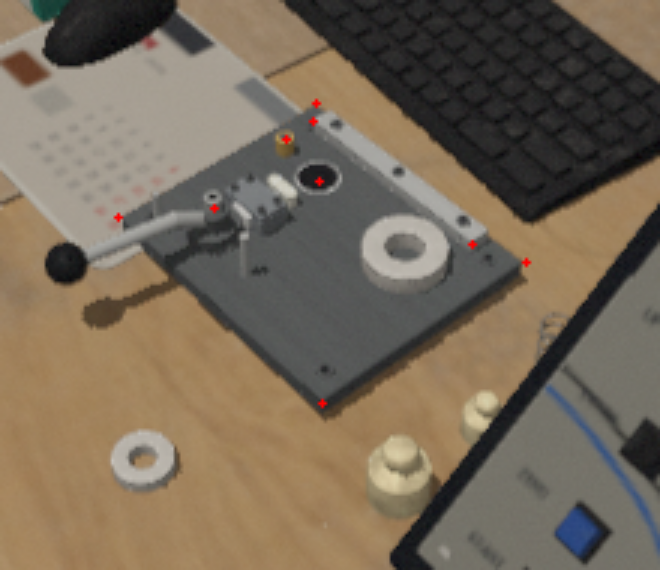

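```bash
python3 - <<'E'
from h import *
for n in("top","scene"):
    d=load(f"pics/{n}0.png"); v,u=np.mgrid[0:420:3,0:560:3]; z=d["depth"][v,u].ravel(); uv=np.c_[u.ravel(),v.ravel()]
    P=np.array(d["position"])+ray(d,uv)*z[:,None]; P=P[z>0]
    for y0 in np.arange(-.3,.8,.1):
        row=[]
        for x0 in np.arange(0,.9,.1):
            m=(P[:,0]>=x0)&(P[:,0]<x0+.1)&(P[:,1]>=y0)&(P[:,1]<y0+.1); row.append(f"{P[m,2].max():6.2f}" if m.any() else "   -- ")
        print(n,round(y0,1),*row)
d=load("pics/top0.png")
E
```

```text
top -0.3  -0.74  -0.74  -0.74   0.00   0.03   0.04   0.04   0.01   0.00
top -0.2  -0.64  -0.22  -0.74   0.01   0.01   0.05   0.04   0.03   0.03
top -0.1    --   -0.22  -0.74   0.00   0.06   0.06   0.03   0.03   0.03
top 0.0    --   -0.22  -0.74   0.01   0.01   0.01   0.01   0.03   0.03
top 0.1  -0.65  -0.22  -0.74   0.00   0.01   0.05   0.04   0.03   0.03
top 0.2  -0.74  -0.74  -0.74   0.02   0.02   0.04   0.05   0.03   0.09
top 0.3  -0.65  -0.22  -0.22   0.07   0.13   0.13   0.13   0.13   0.13
top 0.4  -0.23  -0.20  -0.20   0.07    --     --    0.12   0.13   0.13
top 0.5  -0.74  -0.20  -0.20    --     --     --     --     --     -- 
top 0.6    --     --     --     --     --     --     --     --     -- 
top 0.7    --     --     --     --     --     --     --     --     -- 
scene -0.3    --     --     --    0.00   0.02   0.04   0.04   0.00   0.00
scene -0.2   0.00   0.00    --    0.01   0.01   0.06   0.04   0.03   0.03
scene -0.1   0.02   0.02    --    0.00   0.06   0.06   0.03   0.03   0.03
scene 0.0    --    0.01  -0.74   0.00   0.01   0.01   0.01   0.03   0.03
scene 0.1    --    0.00  -0.74   0.00   0.01   0.05   0.04   0.03   0.03
scene 0.2  -0.75  -0.74  -0.74   0.02   0.02   0.05   0.04   0.02   0.09
scene 0.3  -0.75  -0.21  -0.22   0.08   0.13   0.22   0.22   0.22   0.22
scene 0.4    --   -0.20  -0.20   0.09   0.19   0.22   0.22   0.22   0.18
scene 0.5    --   -0.20  -0.20   0.09   0.19   0.22   0.22    --     -- 
scene 0.6    --   -0.20  -0.20   0.09   0.19   0.20    --     --     -- 
scene 0.7    --   -0.74  -0.21   0.08   0.19   0.19    --     --     --
```

```bash
cat >> h.py <<'E'
def td(P,cmd=None):
    "tool-frame shift mm from current measured pose to fixture points (mm, z table)"
    s=r.state(); M=R.from_quat(s["ee_rot"]).as_matrix(); o=np.array(s["eef_pos"]) if cmd is None else cmd
    return ((fx2w(P)-o)@M*1e3).round(0)
def st():
    s=r.state(); print(round(s["time"],2),w2fx([s["eef_pos"]])[0].round(1),np.round(s["ft_force"],1),round(s["opening"],4))
E
python3 -c "
from h import *
print(td([(-129,102,300),(-129,102,40)]));st()"
```

```text
[[ -95. -455. -556.]
 [ 165. -455. -555.]]
0.1 [-353.   783.9  204.3] [-0.3 -0.1 -0.1] 0.0851
```

>>> send_rows(
  deltas=[
    [[-35, 0, 0], 0],
    [[-70, 0, -10], 0],
    [[-95, -20, -35], 0],
    [[-95, -45, -60], 0],
    [[-95, -70, -90], 0],
    [[-95, -95, -120], 0],
    [[-95, -120, -150], 0],
    [[-95, -145, -180], 0],
    [[-95, -170, -210], 0],
    [[-95, -195, -240], 0],
  ],
  gripper=0,
)

```text
time: 0.93
eef_pos: [0.3063, 0.3332, 0.2999]
ee_rot: [-0.421, 0.568, 0.421, 0.568]
ft_force: [1.3, 0.4, -0.3]
opening: 0.0003
```

>>> send_rows(
  deltas=[
    [[0, -24, -30], 0],
    [[0, -48, -60], 0],
    [[0, -72, -90], 0],
    [[0, -96, -120], 0],
    [[0, -120, -150], 0],
    [[0, -144, -180], 0],
    [[0, -168, -210], 0],
    [[0, -192, -240], 0],
    [[0, -216, -270], 0],
    [[0, -240, -300], 0],
  ],
)

```text
time: 1.77
eef_pos: [0.4482, -0.0234, 0.3002]
ee_rot: [-0.421, 0.568, 0.421, 0.568]
ft_force: [0.5, 0.2, -0.4]
opening: 0.0001
```

```bash
python3 -c "
from h import *
st();print(td([(-129,102,200),(-129,102,40)]),r.state()['q'])"
```

```text
1.77 [-141.7  122.2  300.2] [ 0.5  0.2 -0.4] 0.0001
[[100. -19. -14.]
 [260. -19. -15.]] [-0.79305808 -0.06702483  0.71805896  1.86014637  0.04438387  1.33177796
  1.1886785 ]
```

>>> send_rows(
  deltas=[
    [[25, -10, -7], 0],
    [[60, -19, -14], 0],
    [[95, -19, -14], 0],
    [[130, -19, -14], 0],
    [[165, -19, -14], 0],
    [[200, -19, -14], 0],
    [[220, -19, -14], 0],
    [[220, -19, -14], 0],
  ],
)

```text
time: 2.43
eef_pos: [0.4578, -0.0405, 0.0762]
ee_rot: [-0.419, 0.571, 0.422, 0.565]
ft_force: [-0.2, -0.4, 0.4]
opening: -0.0001
```

```bash
python3 - <<'E'
from h import *
st();print(td([(-129,102,37)]))
shot("top","pics/t1.png");shot("scene","pics/s1.png")
a=cv2.imread("pics/t1.png")[170:300,200:330];b=cv2.imread("pics/s1.png")[150:330,130:310]
cv2.imwrite("pics/v1.png",np.hstack([cv2.resize(a,(400,400)),cv2.resize(b,(400,400))]))
E
```

```text
2.43 [-133.3  104.5   76.2] [-0.2 -0.4  0.4] -0.0001
[[39. -5. -1.]]
```

View pics/v1.png

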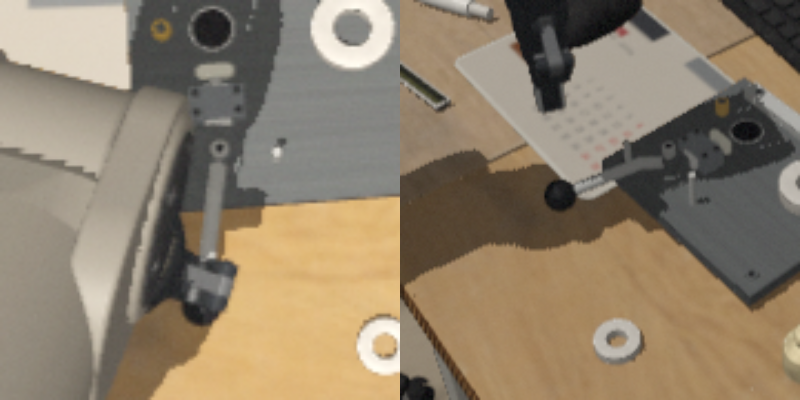

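>>> send_rows(
  deltas=[
    [[20, -3, 0], 0],
    [[40, -5, -1], 0],
    [[40, -5, -1], 0],
    [[40, -5, -1], 0],
  ],
)

```text
time: 2.87
eef_pos: [0.4676, -0.0429, 0.0415]
ee_rot: [-0.421, 0.568, 0.421, 0.569]
ft_force: [0.1, -0.1, 0.8]
opening: 0.0
```

```bash
python3 - <<'E'
from h import *
st()
P=[]
for t in np.r_[169:253:8]:
    a=np.radians(t); o=5+14.5+(11-14.5)*(t-169)/81
    P.append((-63+75*np.cos(a)+o*np.sin(a),50+75*np.sin(a)-o*np.cos(a),37))
print(np.round(P)); print(td(P)); print(R.from_quat(r.state()["ee_rot"]).as_matrix().round(3))
E
```

```text
2.87 [-123.7  101.4   41.5] [ 0.1 -0.1  0.8] 0.0
[[-133.   83.   37.]
 [-137.   73.   37.]
 [-139.   62.   37.]
 [-140.   51.   37.]
 [-140.   40.   37.]
 [-137.   29.   37.]
 [-133.   19.   37.]
 [-128.    9.   37.]
 [-122.    0.   37.]
 [-114.   -8.   37.]
 [-105.  -14.   37.]]
[[   4.    2.  -20.]
 [   4.    2.  -31.]
 [   4.    0.  -42.]
 [   4.   -3.  -53.]
 [   4.   -7.  -63.]
 [   4.  -13.  -72.]
 [   4.  -21.  -81.]
 [   4.  -29.  -88.]
 [   4.  -39.  -94.]
 [   4.  -49.  -98.]
 [   4.  -59. -101.]]
[[ 0.001 -0.957  0.292]
 [ 0.     0.292  0.957]
 [-1.    -0.001  0.001]]
```

>>> send_rows(
  deltas=[
    [[4, 2, -10], 0],
    [[4, 2, -20], 0],
    [[4, 2, -26], 0],
    [[4, 2, -31], 0],
    [[4, 1, -37], 0],
    [[4, 0, -42], 0],
    [[4, -1, -48], 0],
    [[4, -3, -53], 0],
    [[4, -5, -58], 0],
    [[4, -7, -63], 0],
  ],
)

```text
time: 3.7
eef_pos: [0.4553, -0.1057, 0.0363]
ee_rot: [-0.421, 0.568, 0.421, 0.568]
ft_force: [0.2, -0.5, -0.0]
opening: -0.0003
```

```bash
python3 - <<'E'
from h import *
st()
P=[]
for t in np.r_[201:257:8]:
    a=np.radians(t); o=5+14.5+(11-14.5)*(t-169)/81
    P.append((-63+75*np.cos(a)+o*np.sin(a),50+75*np.sin(a)-o*np.cos(a),37))
print(td(P))
shot("top","pics/t2.png");shot("scene","pics/s2.png")
a=cv2.imread("pics/t2.png")[170:300,200:330];b=cv2.imread("pics/s2.png")[150:330,130:310]
cv2.imwrite("pics/v2.png",np.hstack([cv2.resize(a,(400,400)),cv2.resize(b,(400,400))]))
E
```

```text
3.7 [-140.5   39.7   36.3] [ 0.2 -0.5 -0. ] -0.0003
[[ -1.  -1.   1.]
 [ -1.  -7.  -9.]
 [ -1. -14. -17.]
 [ -1. -23. -24.]
 [ -1. -32. -30.]
 [ -1. -42. -34.]
 [ -1. -53. -37.]]
```

View pics/v2.png

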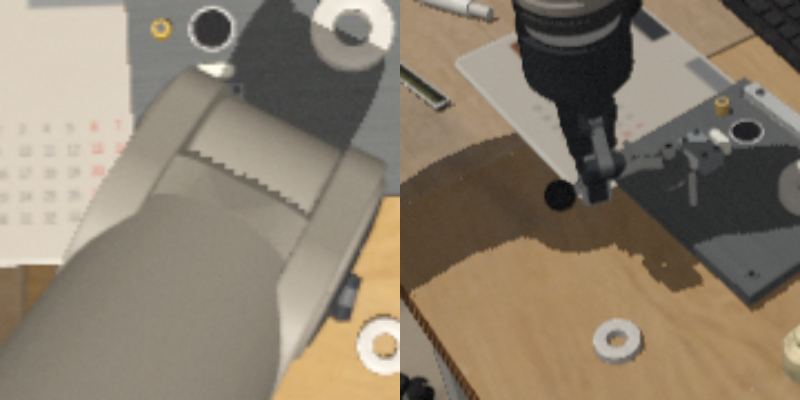

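```bash
python3 - <<'E'
from h import *
d=load("pics/s2.png")
S=lambda x,y:(130+(x-400)*.45,150+y*.45)
for n,p,z in[("tip",(598,200),.036),("knob",(559,195),.05),("tipbase",(598,200),0.05)]:
    w=onz(d,[S(*p)],z);print(n,w2fx(w).round(0))
s=r.state()
print(proj(d,[s["eef_pos"]]), S(598,200))
im=cv2.imread("pics/s2.png")[200:270,170:270]
u=proj(d,[s["eef_pos"]])[0];im=cv2.resize(im,None,fx=6,fy=6);cv2.circle(im,(int((u[0]-170)*6),int((u[1]-200)*6)),4,(0,0,255),-1)
cv2.imwrite("pics/v3.png",im)
dd=d["depth"]; u,v=S(559,195); print(dd[int(v),int(u)])
E
```

```text
tip [[-129.   57.   36.]]
knob [[-155.   69.   50.]]
tipbase [[-136.   45.   50.]]
[[219.64086596 248.78092374]] (219.10000000000002, 240.0)
0.87259555
```

View pics/v3.png

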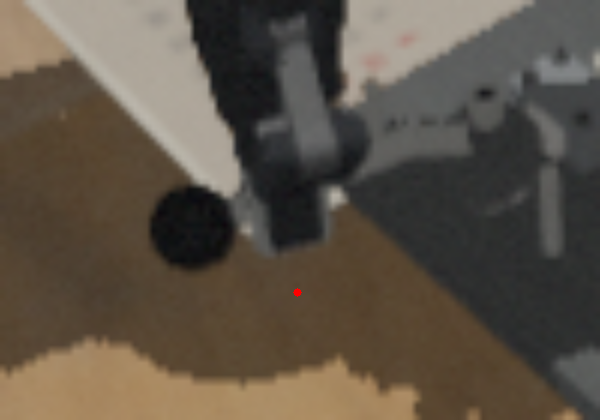

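```bash
python3 - <<'E'
from h import *
d=load("pics/s2.png")
for v in range(226,246,2):
    uv=[(u,v) for u in range(212,228,3)]
    z=[d["depth"][v,u] for u,v in uv]
    P=np.array(d["position"])+ray(d,uv)*np.array(z)[:,None]
    print(v,[tuple(int(round(a)) for a in p) for p in w2fx(P)])
st()
E
```

```text
226 [(-164, 13, 129), (-173, -11, 154), (-171, -16, 156), (-166, -17, 153), (-161, -17, 151), (-157, -19, 149)]
228 [(-164, 15, 123), (-174, -12, 150), (-171, -16, 152), (-166, -17, 149), (-162, -17, 147), (-154, -13, 138)]
230 [(-162, 18, 115), (-173, -10, 145), (-168, -10, 141), (-159, -4, 130), (-146, 9, 110), (-143, 4, 113)]
232 [(-162, 19, 109), (-167, 2, 126), (-156, 11, 111), (-141, 26, 89), (-133, 30, 81), (-94, 84, 10)]
234 [(-152, 38, 82), (-152, 29, 89), (-148, 25, 90), (-143, 25, 87), (-134, 29, 77), (-92, 88, 0)]
236 [(-153, 38, 78), (-153, 28, 86), (-148, 27, 83), (-143, 26, 81), (-135, 29, 73), (-94, 85, -2)]
238 [(-153, 39, 73), (-153, 29, 80), (-146, 30, 75), (-143, 26, 76), (-134, 31, 66), (-98, 79, 1)]
240 [(-153, 40, 67), (-152, 30, 74), (-148, 28, 73), (-143, 27, 71), (-105, 81, -1), (-100, 78, -2)]
242 [(-124, 91, -1), (-150, 35, 64), (-116, 83, -1), (-112, 80, -1), (-107, 77, -1), (-104, 71, 1)]
244 [(-128, 85, 2), (-122, 85, -3), (-119, 79, 0), (-115, 75, 0), (-111, 72, -1), (-107, 68, -1)]
3.8 [-140.6   39.1   36.3] [ 0.6 -0.4  0.6] 0.0002
```

```bash
python3 - <<'E'
from h import *
d=load("pics/s1.png")
# crop v1: tip at approx (550,108) -> px
u0,v0=int(130+150*.45),int(150+108*.45); print(u0,v0)
for v in range(v0-14,v0+6,2):
    uv=[(u,v) for u in range(u0-12,u0+12,3)]
    z=[d["depth"][v,u] for u,v in uv]
    P=np.array(d["position"])+ray(d,uv)*np.array(z)[:,None]
    print(v,[tuple(int(round(a)) for a in p) for p in w2fx(P)])
E
```

```text
197 198
184 [(-73, 259, 0), (-69, 253, 1), (-157, 72, 172), (-161, 54, 186), (-152, 61, 177), (-148, 60, 175), (-144, 57, 174), (-137, 60, 169)]
186 [(-78, 250, 3), (-73, 246, 3), (-156, 76, 165), (-156, 66, 171), (-151, 65, 168), (-141, 73, 157), (-135, 75, 153), (-133, 69, 156)]
188 [(-80, 248, 0), (-78, 238, 6), (-153, 81, 155), (-153, 73, 161), (-144, 78, 152), (-131, 92, 135), (-123, 97, 127), (-49, 217, 3)]
190 [(-84, 242, 1), (-79, 238, 2), (-142, 104, 129), (-141, 96, 134), (-137, 93, 133), (-133, 90, 133), (-124, 95, 124), (-53, 212, 3)]
192 [(-88, 235, 3), (-83, 231, 3), (-143, 104, 125), (-142, 94, 131), (-137, 93, 129), (-133, 92, 127), (-124, 97, 119), (-56, 208, 2)]
194 [(-91, 230, 3), (-87, 225, 4), (-144, 103, 122), (-143, 95, 127), (-139, 92, 126), (-133, 92, 123), (-124, 98, 114), (-59, 204, 1)]
196 [(-94, 226, 2), (-89, 224, 0), (-142, 107, 113), (-141, 98, 119), (-137, 96, 118), (-133, 93, 118), (-126, 96, 111), (-63, 197, 3)]
198 [(-98, 220, 3), (-93, 216, 3), (-89, 211, 4), (-140, 101, 112), (-140, 92, 118), (-134, 93, 114), (-127, 95, 108), (-66, 193, 2)]
200 [(-101, 215, 3), (-96, 213, 1), (-92, 207, 4), (-141, 102, 107), (-136, 99, 106), (-78, 196, 2), (-74, 192, 2), (-69, 188, 2)]
202 [(-105, 209, 4), (-99, 207, 2), (-95, 204, 2), (-90, 201, 1), (-87, 194, 4), (-82, 190, 3), (-78, 186, 4), (-73, 183, 3)]
```

```bash
python3 -c "
from h import *
st();print(td([(-130,100,50),(-130,100,12)]))"
```

```text
3.8 [-140.6   39.1   36.3] [ 0.6 -0.4  0.6] 0.0002
[[-14.  12.  61.]
 [ 24.  12.  61.]]
```

>>> send_rows(
  deltas=[
    [[-10, 0, 0], 0],
    [[-14, 3, 15], 0],
    [[-14, 6, 30], 0],
    [[-14, 9, 45], 0],
    [[-14, 12, 61], 0],
    [[-5, 12, 61], 0],
    [[5, 12, 61], 0],
    [[15, 12, 61], 0],
    [[24, 12, 61], 0],
    [[24, 12, 61], 0],
  ],
)

```text
time: 4.63
eef_pos: [0.4593, -0.0443, 0.0102]
ee_rot: [-0.42, 0.57, 0.421, 0.567]
ft_force: [-0.7, 0.2, -0.5]
opening: -0.0
```

```bash
python3 - <<'E'
from h import *
st()
d=shot("scene","pics/s3.png")
u=proj(d,[r.state()["eef_pos"]])[0]; print(u)
im=cv2.imread("pics/s3.png")[180:270,170:290];im=cv2.resize(im,None,fx=6,fy=6)
for P,c in[((-130,100,12),(0,0,255)),((-130,100,39),(0,255,0))]:
    u=proj(d,fx2w(P))[0]; cv2.circle(im,(int((u[0]-170)*6),int((u[1]-180)*6)),4,c,-1)
cv2.imwrite("pics/v4.png",im)
E
```

```text
4.63 [-132.1  100.6   10.2] [-0.7  0.2 -0.5] -0.0
[205.09114885 236.51167168]
```

View pics/v4.png

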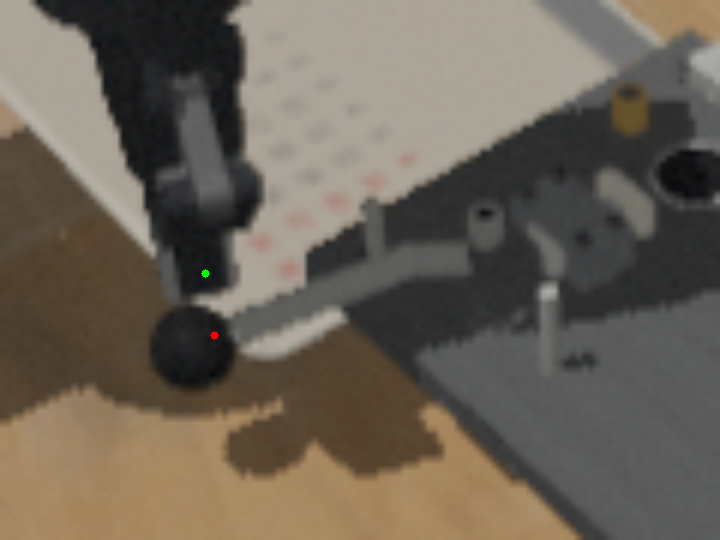

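```bash
cat > arc.py <<'E'
from h import *
import sys
def arc(a0,a1,st_,sgn,z,rad=75,h0=14.5,h1=11):
    P=[]
    for t in np.arange(a0,a1+np.sign(st_)*.1,st_):
        a=np.radians(t); o=sgn*(5+h0+(h1-h0)*abs((t-a0)/(a1-a0)))
        P.append((-63+rad*np.cos(a)+o*np.sin(a),50+rad*np.sin(a)-o*np.cos(a),z))
    return np.array(P)
E
python3 -c "
from arc import *
P=arc(169,250,4.5,1,10);print(td(P))"
```

```text
[[  1.  -5. -16.]
 [  1.  -5. -23.]
 [  1.  -5. -29.]
 [  1.  -6. -35.]
 [  1.  -7. -41.]
 [  1.  -9. -47.]
 [  1. -11. -53.]
 [  1. -14. -59.]
 [  1. -17. -64.]
 [  1. -21. -69.]
 [  1. -25. -74.]
 [  1. -29. -78.]
 [  1. -34. -82.]
 [  1. -39. -86.]
 [  1. -44. -89.]
 [  1. -50. -92.]
 [  1. -56. -94.]
 [  1. -62. -96.]
 [  1. -68. -98.]]
```

>>> send_rows(
  deltas=[
    [[1, -3, -8], 0],
    [[1, -5, -16], 0],
    [[1, -5, -23], 0],
    [[1, -5, -29], 0],
    [[1, -6, -35], 0],
    [[1, -7, -41], 0],
    [[1, -9, -47], 0],
    [[1, -11, -53], 0],
    [[1, -14, -59], 0],
    [[1, -17, -64], 0],
  ],
)

```text
time: 5.52
eef_pos: [0.4588, -0.1101, 0.0112]
ee_rot: [-0.421, 0.568, 0.421, 0.568]
ft_force: [0.4, 1.5, -0.7]
opening: 0.0002
```

```bash
python3 - <<'E'
from arc import *
st()
print(td(arc(205,250,4.5,1,10,h0=13)))
d=shot("scene","pics/s4.png")
im=cv2.imread("pics/s4.png")[180:280,170:290];im=cv2.resize(im,None,fx=6,fy=6)
cv2.imwrite("pics/v5.png",im)
E
```

```text
5.52 [-137.4   35.    11.2] [ 0.4  1.5 -0.7] 0.0002
[[  1.   1.  -1.]
 [  1.  -3.  -6.]
 [  1.  -7. -11.]
 [  1. -11. -15.]
 [  1. -16. -19.]
 [  1. -21. -23.]
 [  1. -26. -26.]
 [  1. -32. -29.]
 [  1. -37. -31.]
 [  1. -43. -33.]
 [  1. -49. -34.]]
```

View pics/v5.png

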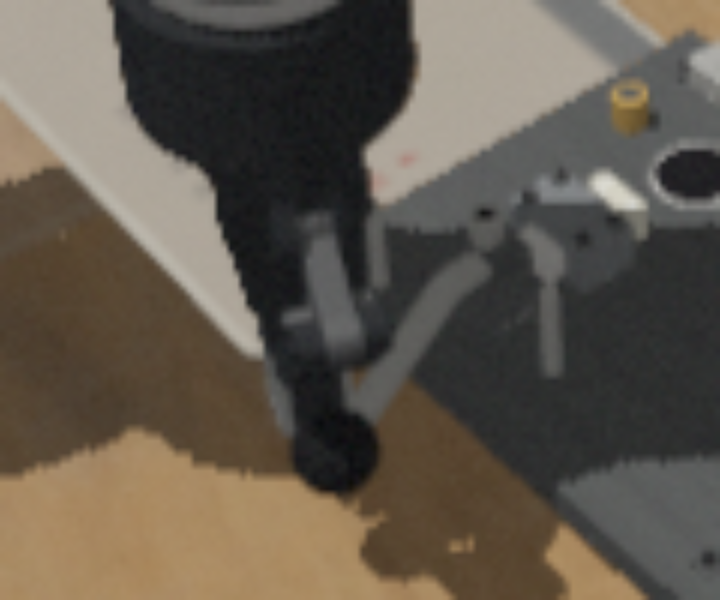

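>>> send_rows(
  deltas=[
    [[0, -3, -6], 0],
    [[0, -7, -11], 0],
    [[0, -11, -15], 0],
    [[0, -16, -19], 0],
    [[0, -21, -23], 0],
    [[0, -26, -26], 0],
    [[0, -32, -29], 0],
    [[0, -37, -31], 0],
    [[0, -37, -31], 0],
  ],
)

```text
time: 6.32
eef_pos: [0.4867, -0.1497, 0.0113]
ee_rot: [-0.421, 0.568, 0.421, 0.568]
ft_force: [-0.4, 2.6, 0.3]
opening: -0.0001
```

```bash
python3 - <<'E'
from arc import *
st()
print(td(arc(241,256,3,1,11,h0=11.5)))
d=shot("scene","pics/s5.png")
im=cv2.imread("pics/s5.png")[180:280,170:290];im=cv2.resize(im,None,fx=6,fy=6)
cv2.imwrite("pics/v6.png",im)
k=w2fx(onz(d,[(170+335/6,180+452/6)],.05))
E
```

```text
6.32 [-112.4   -6.6   11.3] [-0.4  2.6  0.3] -0.0001
[[  0.   1.  -1.]
 [  0.  -3.  -3.]
 [  0.  -7.  -4.]
 [  0. -11.  -5.]
 [  0. -15.  -5.]
 [  0. -19.  -6.]]
```

View pics/v6.png

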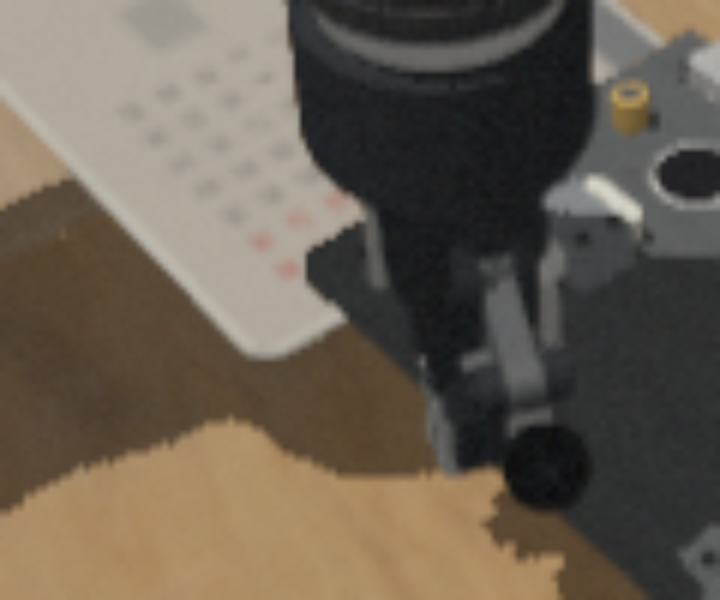

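```bash
cat >> h.py <<'E'
def lev(d,uv):
    k=w2fx(onz(d,[uv],.05))[0]; a=np.degrees(np.arctan2(k[1]-50,k[0]+63))%360
    print("knob",k.round(1),"dir",round(a,1),"rad",round(np.hypot(k[1]-50,k[0]+63),1),"lever",round(np.radians(250-a),3))
E
python3 -c "
from h import *
lev(load('pics/s5.png'),(170+546/6,180+467/6))"
```

```text
knob [-107.   -32.8   50. ] dir 242.0 rad 93.7 lever 0.139
```

>>> send_rows(
  deltas=[
    [[0, -2, -2], 0],
    [[0, -5, -3], 0],
    [[0, -8, -4], 0],
    [[0, -10, -5], 0],
    [[0, -10, -5], 0],
    [[0, -10, -5], 0],
  ],
)

```text
time: 6.87
eef_pos: [0.4936, -0.1586, 0.0114]
ee_rot: [-0.421, 0.568, 0.42, 0.568]
ft_force: [0.2, 0.1, -0.0]
opening: 0.0
```

```bash
python3 - <<'E'
from arc import *
st()
d=shot("scene","pics/s6.png")
im=cv2.imread("pics/s6.png")[180:280,170:290];im=cv2.resize(im,None,fx=6,fy=6)
g=cv2.imread("pics/s6.png")
cv2.imwrite("pics/v7.png",im)
E
```

```text
6.87 [-106.2  -15.9   11.4] [ 0.2  0.1 -0. ] 0.0
```

View pics/v7.png

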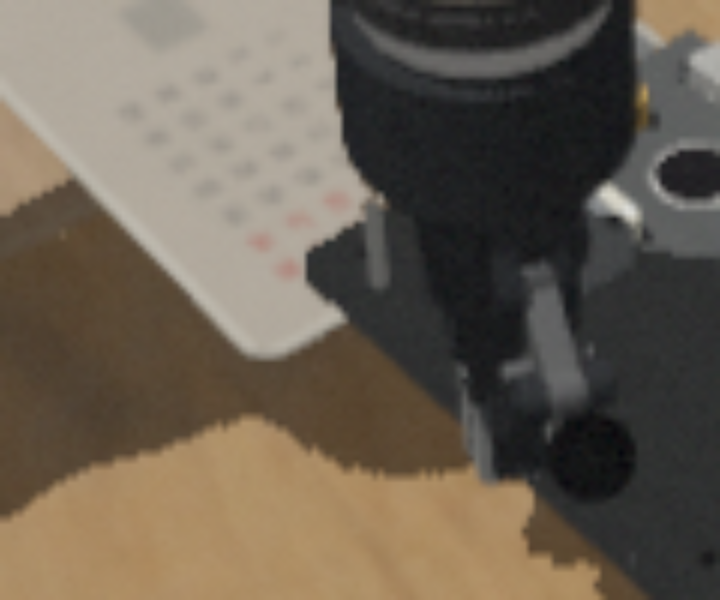

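```bash
python3 -c "
from h import *
lev(load('pics/s6.png'),(170+592/6,180+457/6))
print(td([(-106,-16,100),(-6,-84,100),(-6,-84,0)]))"
```

```text
knob [-95.1 -38.3  50. ] dir 250.0 rad 94.0 lever -0.001
[[ -89.   -0.   -0.]
 [ -89. -118.  -28.]
 [  11. -118.  -28.]]
```

Lever measures fully open. Move behind the ring.

>>> send_rows(
  deltas=[
    [[-30, 2, 0], 0],
    [[-60, 2, 0], 0],
    [[-89, 2, 0], 0],
    [[-89, -30, -8], 0],
    [[-89, -60, -15], 0],
    [[-89, -90, -22], 0],
    [[-89, -118, -28], 0],
    [[-60, -118, -28], 0],
    [[-30, -118, -28], 0],
    [[-30, -118, -28], 0],
  ],
)

```text
time: 7.75
eef_pos: [0.5943, -0.2174, 0.0358]
ee_rot: [-0.418, 0.57, 0.424, 0.566]
ft_force: [-1.4, 1.6, -1.4]
opening: -0.0001
```

```bash
python3 - <<'E'
from arc import *
st();print(td([(-6,-84,0)]))
d=shot("scene","pics/s7.png")
im=cv2.imread("pics/s7.png")[170:320,190:390];im=cv2.resize(im,None,fx=4,fy=4)
cv2.imwrite("pics/v8.png",im)
E
```

```text
7.75 [-10.  -81.9  35.8] [-1.4  1.6 -1.4] -0.0001
[[36. -5. -1.]]
```

View pics/v8.png

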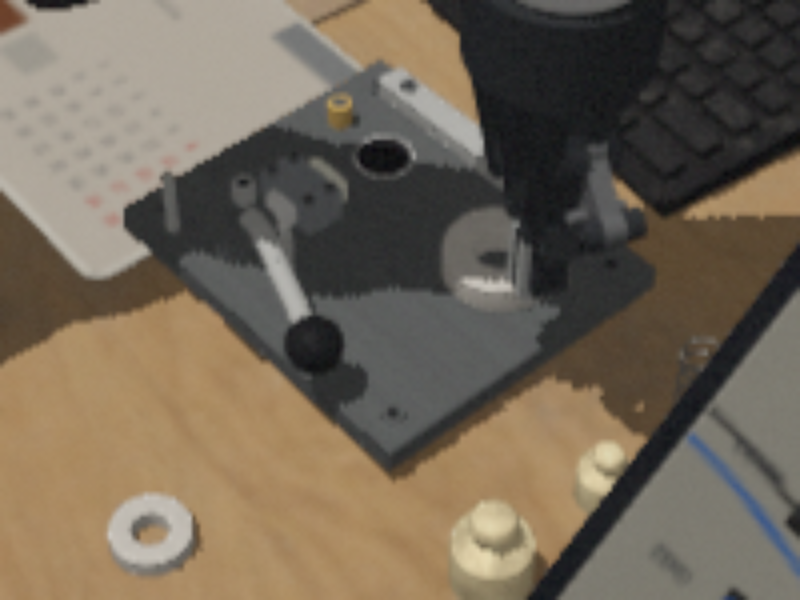

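>>> send_rows(
  deltas=[
    [[10, -5, -2], 0],
    [[20, -5, -2], 0],
    [[28, -5, -2], 0],
    [[34, -5, -2], 0],
    [[34, -5, -2], 0],
    [[34, -5, -2], 0],
  ],
)

```text
time: 8.3
eef_pos: [0.6023, -0.222, 0.0072]
ee_rot: [-0.421, 0.568, 0.421, 0.568]
ft_force: [-0.2, 0.4, -0.2]
opening: -0.0004
```

```bash
python3 - <<'E'
from arc import *
st();print(td([(-6,-84,-2)]))
d=shot("scene","pics/s8.png")
im=cv2.imread("pics/s8.png")[200:270,280:380];im=cv2.resize(im,None,fx=7,fy=7)
cv2.imwrite("pics/v9.png",im)
for v in range(230,262,3):
    uv=[(u,v) for u in range(312,345,4)]
    z=[d["depth"][v,u] for u,v in uv]
    P=np.array(d["position"])+ray(d,uv)*np.array(z)[:,None]
    print(v,[tuple(int(round(a)) for a in p) for p in w2fx(P)])
E
```

```text
8.3 [ -2.4 -87.    7.2] [-0.2  0.4 -0.2] -0.0004
[[9. 4. 2.]]
230 [(17, -25, 25), (23, -30, 24), (-10, -71, 80), (-23, -91, 105), (-21, -98, 108), (-21, -106, 116), (-19, -112, 119), (-23, -124, 131), (-19, -128, 131)]
233 [(17, -26, 18), (23, -30, 18), (-12, -73, 76), (-25, -94, 101), (-20, -98, 102), (-13, -100, 98), (-6, -102, 95), (-22, -124, 124), (-22, -132, 130)]
236 [(10, -33, 20), (16, -37, 20), (13, -50, 32), (-15, -85, 80), (-19, -98, 93), (-7, -95, 82), (-28, -122, 120), (-24, -126, 120), (-25, -135, 128)]
239 [(-3, -46, 32), (2, -52, 34), (5, -58, 36), (-19, -89, 79), (-18, -97, 85), (-16, -103, 88), (-30, -124, 116), (-34, -135, 127), (-28, -138, 126)]
242 [(-9, -52, 34), (-4, -57, 35), (3, -61, 33), (-15, -86, 67), (-16, -96, 75), (-27, -114, 99), (-31, -126, 111), (-36, -137, 124), (-31, -141, 123)]
245 [(-10, -54, 28), (-4, -57, 27), (1, -63, 28), (-15, -87, 59), (-13, -94, 64), (-26, -113, 90), (-31, -126, 104), (-36, -138, 118), (40, -84, 18)]
248 [(-9, -53, 19), (-4, -58, 20), (2, -62, 19), (-16, -88, 54), (-13, -94, 57), (-10, -100, 60), (4, -97, 47), (32, -83, 15), (42, -83, 7)]
251 [(-14, -59, 20), (-9, -63, 20), (-2, -67, 18), (-17, -89, 48), (-15, -96, 52), (-6, -97, 47), (21, -84, 15), (38, -78, -2), (43, -83, -2)]
254 [(-19, -64, 21), (-15, -69, 22), (-8, -72, 19), (-17, -90, 41), (-14, -96, 44), (-6, -99, 41), (26, -80, 1), (33, -83, -2), (38, -89, -1)]
257 [(-24, -69, 20), (-16, -72, 17), (-13, -78, 20), (-9, -83, 21), (2, -83, 13), (16, -80, -1), (21, -85, 0), (27, -89, -1), (32, -94, 0)]
260 [(-29, -74, 21), (-23, -78, 20), (-17, -82, 19), (-8, -83, 12), (7, -79, -2), (11, -85, 0), (16, -90, 1), (22, -94, -1), (27, -99, 0)]
```

View pics/v9.png

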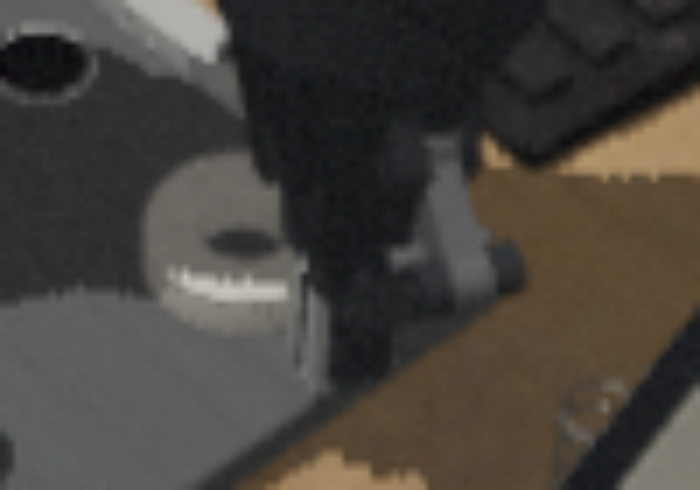

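>>> send_rows(
  deltas=[
    [[6, 2, 0], 0],
    [[10, 4, 1], 0],
    [[12, 4, 1], 0],
    [[12, 4, 1], 0],
  ],
)

```text
time: 8.68
eef_pos: [0.5982, -0.2195, -0.0054]
ee_rot: [-0.42, 0.568, 0.421, 0.568]
ft_force: [0.1, 0.3, 0.2]
opening: -0.0
```

```bash
python3 - <<'E'
from arc import *
st()
d=shot("scene","pics/s9.png")
im=cv2.imread("pics/s9.png")[200:270,280:380];im=cv2.resize(im,None,fx=7,fy=7)
cv2.imwrite("pics/v10.png",im)
for v in range(248,266,2):
    uv=[(u,v) for u in range(320,340,4)]
    z=[d["depth"][v,u] for u,v in uv]
    P=np.array(d["position"])+ray(d,uv)*np.array(z)[:,None]
    print(v,[tuple(int(round(a)) for a in p) for p in w2fx(P)])
print(td([(-14+20-.36*41,50-.93*41,-5),(20-.36*42,50-.93*42,-5)]))
E
```

```text
8.68 [ -6.3 -84.2  -5.4] [0.1 0.3 0.2] -0.0
248 [(-18, -81, 49), (-17, -89, 56), (-28, -108, 80), (-34, -121, 95), (-40, -134, 111)]
250 [(-19, -82, 45), (-16, -88, 49), (-31, -110, 79), (-34, -122, 91), (-39, -134, 105)]
252 [(-19, -82, 41), (-16, -89, 45), (-31, -111, 75), (-34, -122, 87), (22, -83, 11)]
254 [(-18, -82, 35), (-16, -90, 40), (-13, -96, 43), (-6, -98, 40), (27, -79, -1)]
256 [(-19, -83, 31), (-16, -90, 35), (-12, -95, 37), (-6, -98, 35), (23, -83, -1)]
258 [(-18, -83, 26), (-17, -91, 32), (-12, -95, 32), (14, -82, 0), (19, -87, 0)]
260 [(-16, -81, 17), (-17, -91, 27), (5, -81, 0), (12, -84, -2), (17, -89, -1)]
262 [(-17, -83, 14), (-7, -82, 5), (2, -84, 0), (10, -87, -3), (13, -93, 0)]
264 [(-18, -84, 10), (-7, -83, 1), (0, -86, -2), (4, -92, 1), (10, -96, -1)]
[[-0. 37. 89.]
 [-0. 24. 93.]]
```

View pics/v10.png

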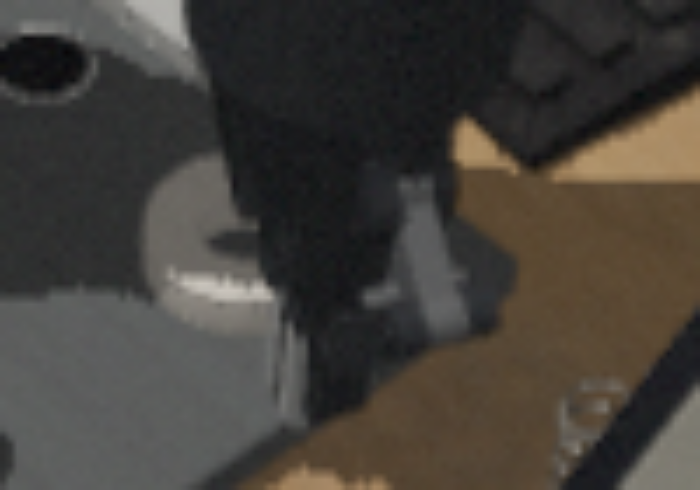

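>>> send_rows(
  deltas=[
    [[0, 0, 5], 0],
    [[0, 0, 10], 0],
    [[0, 0, 14], 0],
    [[0, 0, 18], 0],
    [[0, 0, 23], 0],
    [[0, 0, 28], 0],
    [[0, 0, 33], 0],
    [[0, 2, 38], 0],
    [[0, 4, 43], 0],
    [[0, 6, 48], 0],
  ],
)

```text
time: 9.57
eef_pos: [0.6054, -0.174, -0.0047]
ee_rot: [-0.421, 0.57, 0.42, 0.567]
ft_force: [-4.6, -5.2, 2.4]
opening: -0.0
```

```bash
python3 - <<'E'
from arc import *
st()
print(td([(20-.36*42,50-.93*42,-5)]))
d=shot("top","pics/t10.png")
e=shot("scene","pics/s10.png")
a=cv2.imread("pics/t10.png")[140:250,235:345];b=cv2.imread("pics/s10.png")[170:280,240:350]
cv2.imwrite("pics/v11.png",np.hstack([cv2.resize(a,(400,400)),cv2.resize(b,(400,400))]))
E
```

```text
9.57 [  4.2 -39.4  -4.7] [-4.6 -5.2  2.4] -0.0
[[ 0. 18. 47.]]
```

View pics/v11.png

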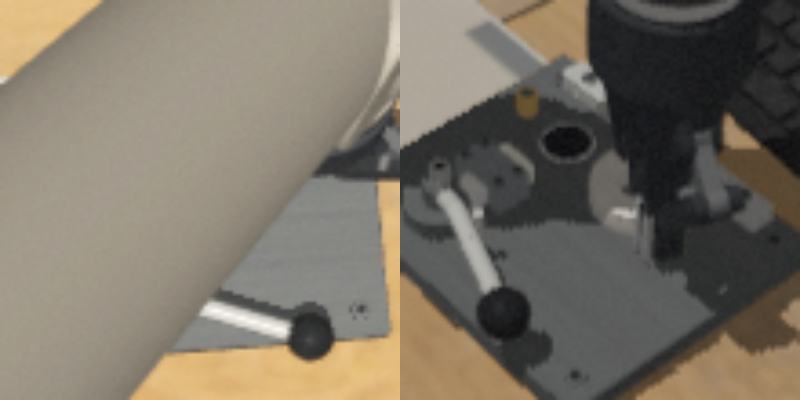

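>>> send_rows(
  deltas=[
    [[0, 2, 5], 0],
    [[0, 4, 10], 0],
    [[0, 6, 15], 0],
    [[0, 8, 20], 0],
    [[0, 10, 25], 0],
    [[0, 12, 30], 0],
    [[0, 14, 35], 0],
    [[0, 15, 39], 0],
    [[0, 15, 39], 0],
  ],
)

```text
time: 10.42
eef_pos: [0.5896, -0.1429, -0.0052]
ee_rot: [-0.417, 0.578, 0.42, 0.561]
ft_force: [-24.3, -17.6, 15.4]
opening: -0.0001
```

```bash
python3 - <<'E'
from arc import *
st()
print(td([(20-.36*42,50-.93*42,-5)]))
e=shot("scene","pics/s11.png")
b=cv2.imread("pics/s11.png")[170:280,240:350]
for P in[(20,82,33)]:
    print(proj(e,fx2w(P)))
cv2.imwrite("pics/v12.png",cv2.resize(b,(600,600)))
E
```

```text
10.42 [-9.3 -7.2 -5.2] [-24.3 -17.6  15.4] -0.0001
[[-1. -7. 22.]]
[[274.66157748 195.84253317]]
```

View pics/v12.png

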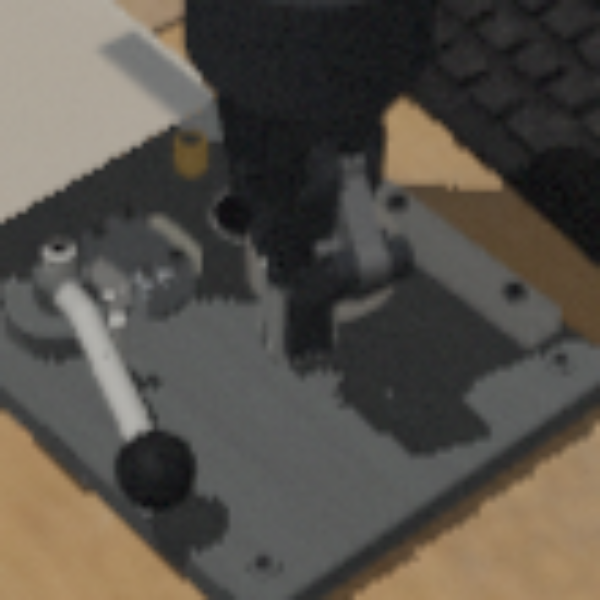

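>>> send_rows(
  deltas=[
    [[0, 18, 30], 0],
    [[0, 26, 22], 0],
    [[-20, 30, 20], 0],
    [[-45, 30, 20], 0],
    [[-70, 30, 20], 0],
    [[-70, 30, 20], 0],
    [[-70, 30, 20], 0],
  ],
)

```text
time: 11.05
eef_pos: [0.5826, -0.1016, 0.0666]
ee_rot: [-0.421, 0.567, 0.421, 0.569]
ft_force: [-0.3, 0.5, 0.1]
opening: 0.0
```

```bash
python3 - <<'E'
from arc import *
st()
e=shot("scene","pics/s12.png")
b=cv2.imread("pics/s12.png")[170:280,240:350]
cv2.imwrite("pics/v13.png",cv2.resize(b,(600,600)))
E
```

```text
11.05 [-13.3  34.5  66.6] [-0.3  0.5  0.1] 0.0
```

View pics/v13.png

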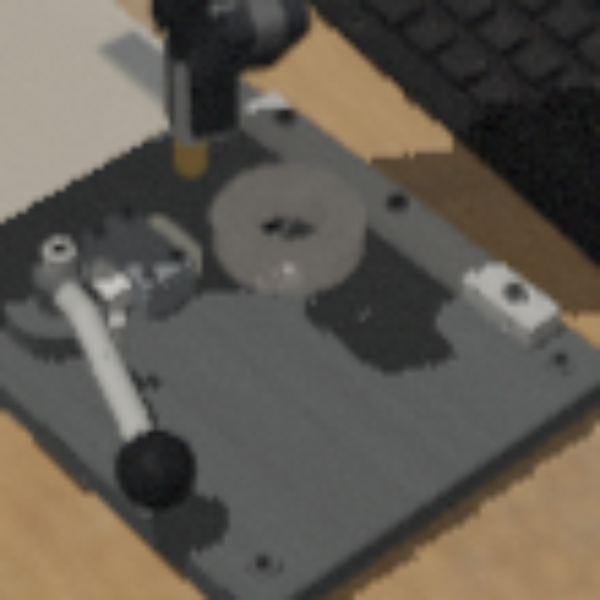

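```bash
python3 - <<'E'
from arc import *
e=load("pics/s12.png"); print(w2fx(onz(e,[(240+288*110/600,170+228*110/600)],.034)).round(1))
lev(e,(240+155*110/600,170+470*110/600))
# ring mask centroid of top via depth
v,u=np.mgrid[190:235,270:320]; z=e["depth"][v,u].ravel(); P=w2fx(np.array(e["position"])+ray(e,np.c_[u.ravel(),v.ravel()])*z[:,None])
m=(abs(P[:,2]-34)<1.8)&(P[:,0]<46)&(P[:,0]>-11)&(P[:,1]>-20)&(P[:,1]<75)
Q=P[m]; print(len(Q),Q.min(0).round(1),Q.max(0).round(1))
(cx,cy),rr=cv2.minEnclosingCircle(Q[:,:2].astype(np.float32)); print(cx,cy,rr)
print(td([(15,-30,66),(15,-30,-5)]))
E
```

```text
[[16.3 25.9 34. ]]
knob [-95.4 -38.1  50. ] dir 249.8 rad 93.8 lever 0.004
269 [-5.5  4.1 32.2] [46.  57.  35.8]
20.98272132873535 31.098783493041992 27.05062484741211
[[ -1. -51. -50.]
 [ 70. -51. -50.]]
```

>>> send_rows(
  deltas=[
    [[0, -12, -15], -6],
    [[0, -30, -30], -12],
    [[0, -51, -50], -18],
    [[15, -53, -51], -20],
    [[30, -53, -51], -20],
    [[45, -53, -51], -20],
    [[58, -53, -51], -20],
    [[65, -53, -51], -20],
    [[70, -53, -51], -20],
    [[70, -53, -51], -20],
  ],
)

```text
time: 11.93
eef_pos: [0.6167, -0.1666, -0.0051]
ee_rot: [-0.513, 0.487, 0.514, 0.486]
ft_force: [0.3, 0.2, 0.8]
opening: 0.0002
```

```bash
python3 - <<'E'
from arc import *
st()
print(td([(17,-30,-5),(17,10,-5)]),R.from_quat(r.state()["ee_rot"]).as_matrix().round(3))
e=shot("scene","pics/s13.png")
b=cv2.imread("pics/s13.png")[170:280,240:350]
cv2.imwrite("pics/v14.png",cv2.resize(b,(600,600)))
E
```

```text
11.93 [ 16.  -32.8  -5.1] [0.3 0.2 0.8] 0.0002
[[-0. -1.  3.]
 [-0. -0. 43.]] [[-0.001 -0.999 -0.053]
 [ 0.001 -0.053  0.999]
 [-1.     0.001  0.001]]
```

View pics/v14.png

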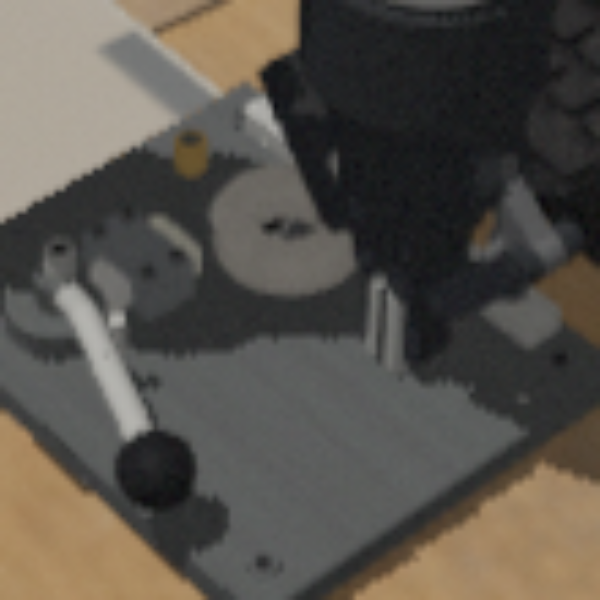

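>>> send_rows(
  deltas=[
    [[0, 0, 6], 0],
    [[0, 0, 12], 0],
    [[0, 0, 17], 0],
    [[0, 0, 21], 0],
    [[0, 0, 25], 0],
    [[0, 0, 29], 0],
    [[0, 0, 32], 0],
    [[0, 0, 35], 0],
    [[0, 0, 37], 0],
    [[0, 0, 37], 0],
  ],
)

```text
time: 12.82
eef_pos: [0.6152, -0.1297, -0.0047]
ee_rot: [-0.513, 0.486, 0.513, 0.486]
ft_force: [0.4, -0.3, 0.3]
opening: -0.0003
```

```bash
python3 - <<'E'
from arc import *
st()
e=shot("scene","pics/s14.png")
b=cv2.imread("pics/s14.png")[170:280,240:350]
cv2.imwrite("pics/v15.png",cv2.resize(b,(600,600)))
E
```

```text
12.82 [17.2  4.1 -4.7] [ 0.4 -0.3  0.3] -0.0003
```

View pics/v15.png

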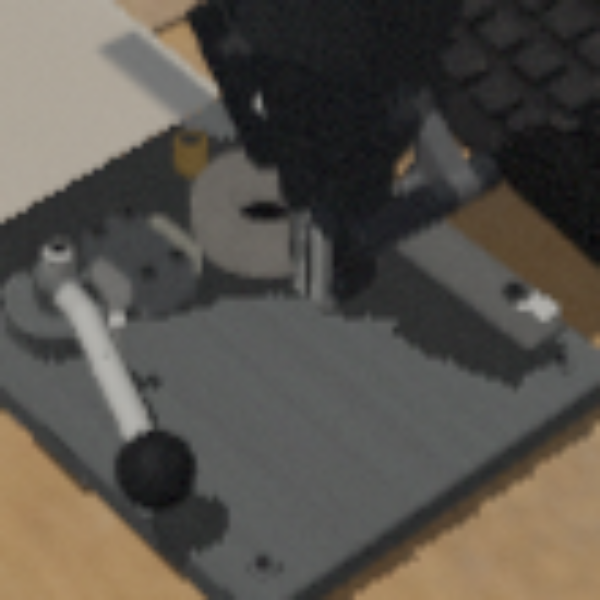

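>>> send_rows(
  deltas=[
    [[0, 0, 2], 0],
    [[0, 0, 4], 0],
    [[0, 0, 6], 0],
    [[0, 0, 7], 0],
    [[0, 0, 7], 0],
  ],
)

```text
time: 13.28
eef_pos: [0.6148, -0.1227, -0.0047]
ee_rot: [-0.513, 0.486, 0.513, 0.486]
ft_force: [-0.3, -0.3, 0.4]
opening: 0.0004
```

```bash
python3 - <<'E'
from arc import *
st()
e=shot("scene","pics/s15.png")
b=cv2.imread("pics/s15.png")[170:280,240:350]
cv2.imwrite("pics/v16.png",cv2.resize(b,(600,600)))
E
```

```text
13.28 [17.3 11.1 -4.7] [-0.3 -0.3  0.4] 0.0004
```

View pics/v16.png

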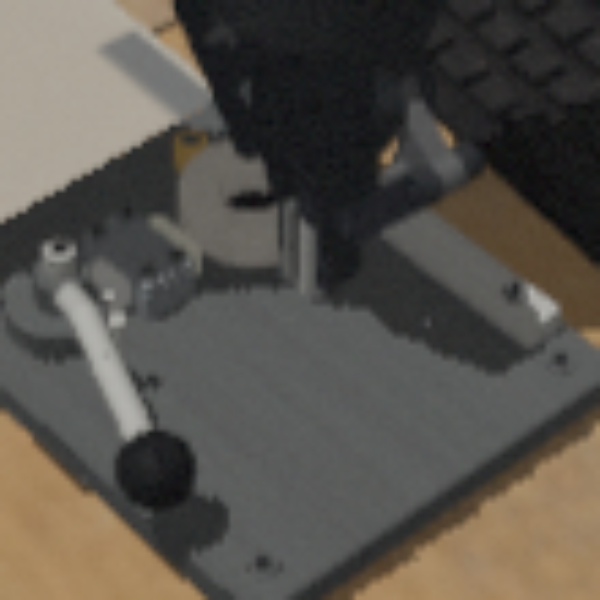

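>>> send_rows(
  deltas=[
    [[0, 0, 1], 0],
    [[0, 0, 2], 0],
    [[0, 0, 3], 0],
    [[0, 0, 3], 0],
  ],
)

```text
time: 13.67
eef_pos: [0.6147, -0.1208, -0.0046]
ee_rot: [0.513, -0.487, -0.513, -0.486]
ft_force: [0.6, -2.5, -0.3]
opening: -0.0004
```

>>> send_rows(
  deltas=[
    [[0, 0, 1], 0],
    [[0, 0, 2], 0],
    [[0, 0, 2], 0],
  ],
)

```text
time: 13.92
eef_pos: [0.6147, -0.1205, -0.0044]
ee_rot: [0.514, -0.487, -0.512, -0.486]
ft_force: [0.5, -4.4, -0.4]
opening: -0.0001
```

>>> send_rows(
  deltas=[
    [[0, 0, -8], 0],
    [[0, 0, -18], 0],
    [[-20, 0, -25], 0],
    [[-45, 10, -35], 0],
    [[-70, 20, -50], 0],
    [[-90, 20, -80], 0],
    [[-90, 20, -100], 0],
    [[-90, 20, -100], 0],
  ],
)

```text
time: 14.58
eef_pos: [0.5997, -0.226, 0.0878]
ee_rot: [0.513, -0.488, -0.509, -0.488]
ft_force: [-0.9, -1.8, -0.3]
opening: -0.0003
```

```bash
python3 - <<'E'
from arc import *
st()
e=shot("scene","pics/s16.png"); d=shot("top","pics/t16.png")
b=cv2.imread("pics/s16.png")[170:280,240:350]
for P in[(20,50,34)]:
    u=proj(e,fx2w(P))[0]; print("expected centre crop",(u-[240,170])*600/110)
v,u=np.mgrid[180:235,260:320]; z=e["depth"][v,u].ravel(); P=w2fx(np.array(e["position"])+ray(e,np.c_[u.ravel(),v.ravel()])*z[:,None])
m=(abs(P[:,2]-34)<1.8)&(P[:,0]<45)&(P[:,0]>-9)&(P[:,1]>10)&(P[:,1]<79)
Q=P[m]; print(len(Q),Q.min(0).round(1),Q.max(0).round(1))
cv2.imwrite("pics/v17.png",cv2.resize(b,(600,600),interpolation=cv2.INTER_CUBIC))
E
```

```text
14.58 [ -5.3 -90.8  87.8] [-0.9 -1.8 -0.3] -0.0003
expected centre crop [249.2852195  186.22700559]
265 [-5.3 26.1 32.2] [44.4 76.7 35.7]
```

View pics/v17.png

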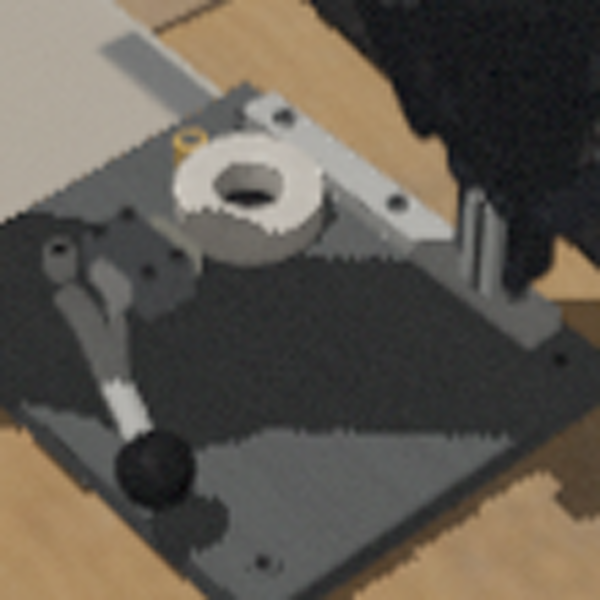

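View pics/t16.png

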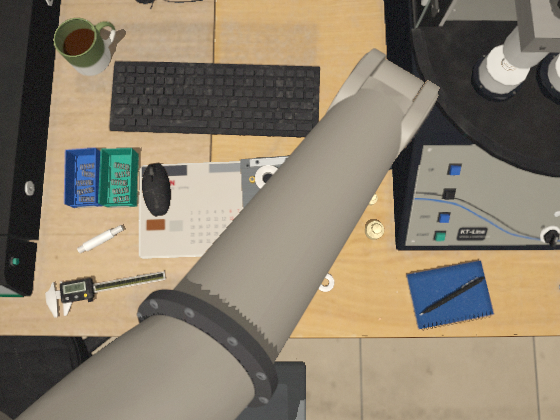

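```bash
python3 - <<'E'
from arc import *
a=np.radians(250);o=-28
p=(-63+65*np.cos(a)+o*np.sin(a),50+65*np.sin(a)-o*np.cos(a)); print(p)
print(td([(*p,80),(*p,9)]))
E
```

```text
(np.float64(-58.919915934163015), np.float64(-20.656584364202764))
[[ 5. 55. 63.]
 [76. 55. 63.]]
```

>>> send_rows(
  deltas=[
    [[0, 18, 20], 0],
    [[0, 36, 40], 0],
    [[5, 55, 63], 0],
    [[5, 55, 63], 0],
    [[5, 55, 63], 0],
  ],
)

```text
time: 15.1
eef_pos: [0.5403, -0.1554, 0.0791]
ee_rot: [-0.513, 0.485, 0.516, 0.486]
ft_force: [0.2, -0.1, 0.2]
opening: -0.0001
```

```bash
python3 - <<'E'
from arc import *
st();print(td([(-59,-21,9)]))
E
```

```text
15.1 [-59.4 -16.1  79.1] [ 0.2 -0.1  0.2] -0.0001
[[70. -1. -5.]]
```

>>> send_rows(
  deltas=[
    [[15, -1, -5], 0],
    [[35, -1, -5], 0],
    [[55, -1, -5], 0],
    [[66, -1, -5], 0],
    [[69, -1, -5], 0],
    [[69, -1, -5], 0],
  ],
)

```text
time: 15.6
eef_pos: [0.5427, -0.164, 0.0105]
ee_rot: [-0.513, 0.487, 0.514, 0.486]
ft_force: [-1.0, 0.6, 0.6]
opening: 0.0004
```

```bash
python3 - <<'E'
from arc import *
st()
P=arc(248,141,-4.5,-1,9,rad=65,h0=12,h1=12); print(np.c_[np.arange(248,140.9,-4.5),td(P)])
e=shot("scene","pics/s17.png")
b=cv2.imread("pics/s17.png")[180:290,200:310]
cv2.imwrite("pics/v18.png",cv2.resize(b,(600,600),interpolation=cv2.INTER_CUBIC))
E
```

```text
15.6 [-57.6 -24.8  10.5] [-1.   0.6  0.6] 0.0004
[[248.    2.   14.    8. ]
 [243.5   2.   19.    9. ]
 [239.    2.   25.   10. ]
 [234.5   2.   30.   11. ]
 [230.    2.   34.   13. ]
 [225.5   2.   39.   16. ]
 [221.    2.   44.   19. ]
 [216.5   2.   48.   22. ]
 [212.    2.   52.   25. ]
 [207.5   2.   56.   29. ]
 [203.    2.   59.   33. ]
 [198.5   2.   62.   37. ]
 [194.    2.   65.   41. ]
 [189.5   2.   68.   46. ]
 [185.    2.   70.   51. ]
 [180.5   2.   71.   56. ]
 [176.    2.   73.   61. ]
 [171.5   2.   74.   66. ]
 [167.    2.   74.   71. ]
 [162.5   2.   74.   77. ]
 [158.    2.   74.   82. ]
 [153.5   2.   73.   87. ]
 [149.    2.   72.   92. ]
 [144.5   2.   70.   97. ]]
```

View pics/v18.png

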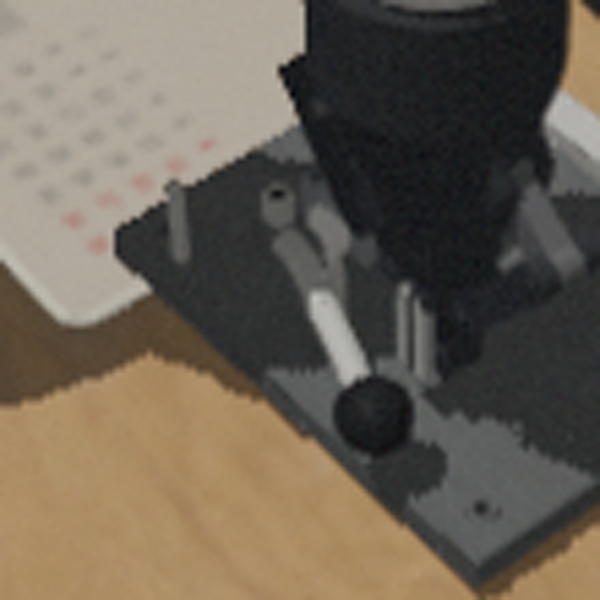

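>>> send_rows(
  deltas=[
    [[1, 7, 4], 0],
    [[1, 14, 8], 0],
    [[1, 19, 9], 0],
    [[1, 25, 10], 0],
    [[1, 30, 11], 0],
    [[1, 34, 13], 0],
    [[1, 39, 16], 0],
    [[1, 44, 19], 0],
    [[1, 48, 22], 0],
    [[1, 52, 25], 0],
  ],
)

```text
time: 16.48
eef_pos: [0.4891, -0.1417, 0.0103]
ee_rot: [0.513, -0.486, -0.513, -0.487]
ft_force: [1.0, -0.1, 0.8]
opening: -0.0001
```

```bash
python3 - <<'E'
from arc import *
st()
P=arc(212,139,-4.5,-1,9,rad=65,h0=12,h1=12); print(np.c_[np.arange(212,138.9,-4.5),td(P)])
e=shot("scene","pics/s18.png")
b=cv2.imread("pics/s18.png")[180:290,180:290]
cv2.imwrite("pics/v19.png",cv2.resize(b,(600,600),interpolation=cv2.INTER_CUBIC))
E
```

```text
16.48 [-109.4    1.3   10.3] [ 1.  -0.1  0.8] -0.0001
[[212.    1.   -0.   -0. ]
 [207.5   1.    3.    4. ]
 [203.    1.    7.    8. ]
 [198.5   1.   10.   12. ]
 [194.    1.   13.   16. ]
 [189.5   1.   15.   21. ]
 [185.    1.   17.   26. ]
 [180.5   1.   19.   31. ]
 [176.    1.   20.   36. ]
 [171.5   1.   21.   41. ]
 [167.    1.   22.   46. ]
 [162.5   1.   22.   52. ]
 [158.    1.   21.   57. ]
 [153.5   1.   21.   62. ]
 [149.    1.   19.   67. ]
 [144.5   1.   18.   72. ]
 [140.    1.   16.   77. ]]
```

View pics/v19.png

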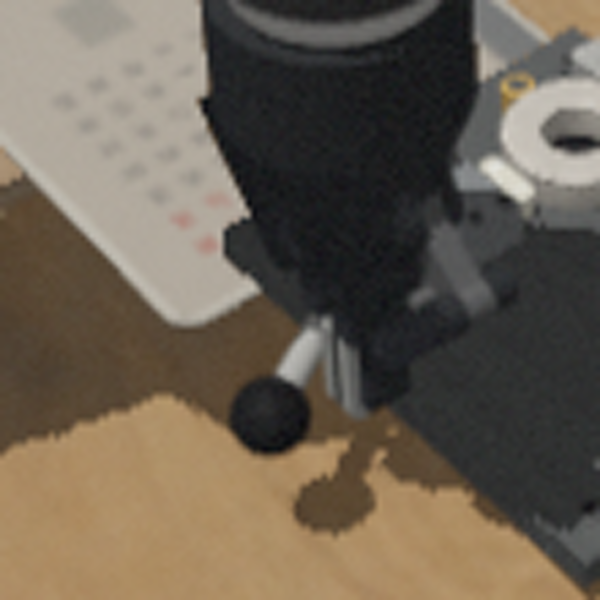

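Lever is following. Continue the arc.

>>> send_rows(
  deltas=[
    [[1, 3, 4], 0],
    [[1, 7, 8], 0],
    [[1, 10, 12], 0],
    [[1, 13, 16], 0],
    [[1, 15, 21], 0],
    [[1, 17, 26], 0],
    [[1, 19, 31], 0],
    [[1, 20, 36], 0],
    [[1, 21, 41], 0],
    [[1, 22, 46], 0],
  ],
)

```text
time: 17.37
eef_pos: [0.465, -0.0968, 0.0093]
ee_rot: [0.513, -0.487, -0.513, -0.486]
ft_force: [1.4, -2.4, -0.5]
opening: -0.0002
```

```bash
python3 - <<'E'
from arc import *
st()
P=arc(167,139,-4,-1,9,rad=65,h0=12,h1=12); print(np.c_[np.arange(167,138.9,-4),td(P)])
e=shot("scene","pics/s19.png")
b=cv2.imread("pics/s19.png")[160:270,180:290]
cv2.imwrite("pics/v20.png",cv2.resize(b,(600,600),interpolation=cv2.INTER_CUBIC))
E
```

```text
17.37 [-130.2   47.8    9.3] [ 1.4 -2.4 -0.5] -0.0002
[[167.   0.  -0.   0.]
 [163.   0.  -0.   5.]
 [159.   0.  -0.  10.]
 [155.   0.  -1.  14.]
 [151.   0.  -2.  19.]
 [147.   0.  -3.  23.]
 [143.   0.  -5.  28.]
 [139.   0.  -6.  32.]]
```

View pics/v20.png

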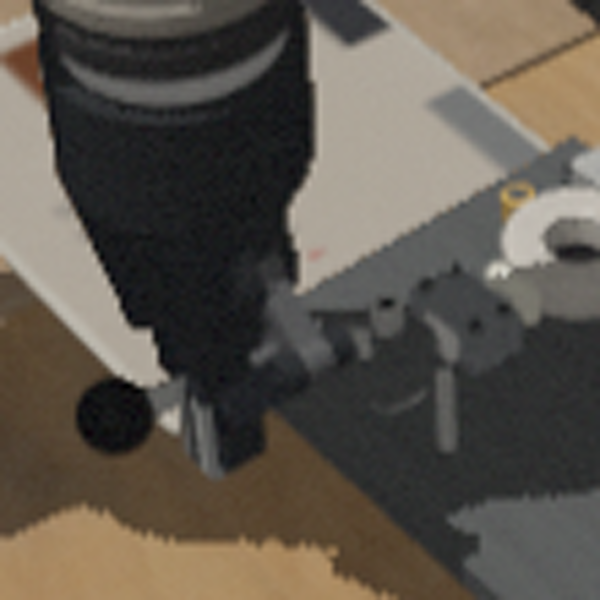

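>>> send_rows(
  deltas=[
    [[0, 0, 4], 0],
    [[0, 0, 8], 0],
    [[0, -1, 12], 0],
    [[0, -1, 15], 0],
    [[0, -2, 18], 0],
    [[0, -2, 20], 0],
    [[0, -2, 20], 0],
  ],
)

```text
time: 18.0
eef_pos: [0.4659, -0.0763, 0.0092]
ee_rot: [-0.513, 0.486, 0.514, 0.486]
ft_force: [0.9, 0.0, 0.3]
opening: 0.0
```

```bash
python3 - <<'E'
from arc import *
st()
e=shot("scene","pics/s20.png")
b=cv2.imread("pics/s20.png")[160:270,180:290]
cv2.imwrite("pics/v21.png",cv2.resize(b,(600,600),interpolation=cv2.INTER_CUBIC))
E
```

```text
18.0 [-127.9   68.2    9.2] [0.9 0.  0.3] 0.0
```

View pics/v21.png

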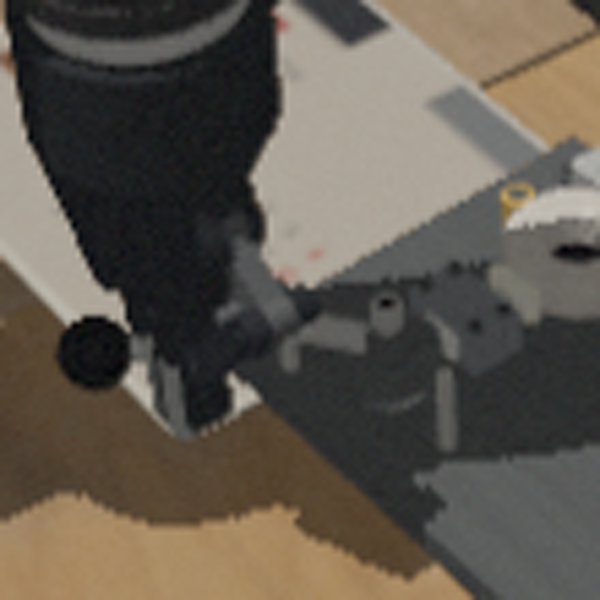

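```bash
python3 - <<'E'
from arc import *
lev(load("pics/s20.png"),(180+95*110/600,160+352*110/600))
E
```

```text
knob [-142.8  100.5   50. ] dir 147.7 rad 94.4 lever 1.786
```

>>> send_rows(
  deltas=[
    [[0, -1, 2], 0],
    [[0, -2, 4], 0],
    [[0, -2, 6], 0],
    [[0, -2, 6], 0],
  ],
)

```text
time: 18.38
eef_pos: [0.4679, -0.0705, 0.0092]
ee_rot: [-0.513, 0.486, 0.513, 0.486]
ft_force: [-0.9, -2.3, -0.0]
opening: -0.0
```

>>> send_rows(
  deltas=[
    [[0, -1, 2], 0],
    [[0, -1, 3], 0],
    [[0, -1, 4], 0],
    [[0, -1, 4], 0],
  ],
)

```text
time: 18.72
eef_pos: [0.4687, -0.067, 0.0093]
ee_rot: [0.513, -0.486, -0.513, -0.486]
ft_force: [-0.2, -2.3, -0.1]
opening: 0.0003
```

>>> send_rows(
  deltas=[
    [[0, -1, 1], 0],
    [[0, -1, 2], 0],
    [[0, -1, 3], 0],
    [[0, -1, 3], 0],
  ],
)

```text
time: 19.05
eef_pos: [0.4689, -0.0664, 0.0093]
ee_rot: [0.514, -0.488, -0.512, -0.486]
ft_force: [-1.5, -8.5, -0.6]
opening: 0.0004
```

```bash
python3 - <<'E'
from arc import *
st()
e=shot("scene","pics/s21.png")
b=cv2.imread("pics/s21.png")[160:270,180:290]
cv2.imwrite("pics/v22.png",cv2.resize(b,(600,600),interpolation=cv2.INTER_CUBIC))
E
```

```text
19.05 [-124.1   77.8    9.3] [-1.5 -8.5 -0.6] 0.0004
```

View pics/v22.png

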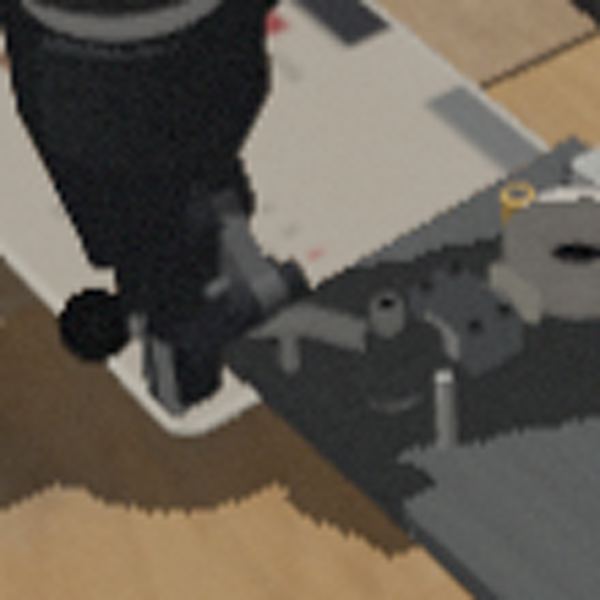

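At the stop (8.5 N). Back off, lift, and check.

>>> send_rows(
  deltas=[
    [[0, 0, -8], 0],
    [[0, 0, -20], 0],
    [[-20, 0, -25], 0],
    [[-50, 0, -25], 0],
    [[-85, 0, -25], 0],
    [[-120, 10, -30], 0],
    [[-150, 20, -40], 0],
    [[-150, 20, -40], 0],
    [[-150, 20, -40], 0],
  ],
)

```text
time: 19.85
eef_pos: [0.4527, -0.1044, 0.161]
ee_rot: [0.514, -0.485, -0.513, -0.488]
ft_force: [0.2, 0.7, -0.5]
opening: 0.0
```

```bash
python3 - <<'E'
from arc import *
st()
e=shot("scene","pics/s22.png")
b=cv2.imread("pics/s22.png")[150:270,180:340]
cv2.imwrite("pics/v23.png",cv2.resize(b,(800,600),interpolation=cv2.INTER_CUBIC))
for P in[(20,50,34),(-63+95*np.cos(np.radians(141)),50+95*np.sin(np.radians(141)),50)]:
    print((proj(e,fx2w(P))[0]-[180,150])*5)
E
```

```text
19.85 [-143.    41.1  161. ] [ 0.2  0.7 -0.5] 0.0
[528.51145121 270.70808846]
[ 86.08537821 350.64898509]
```

View pics/v23.png

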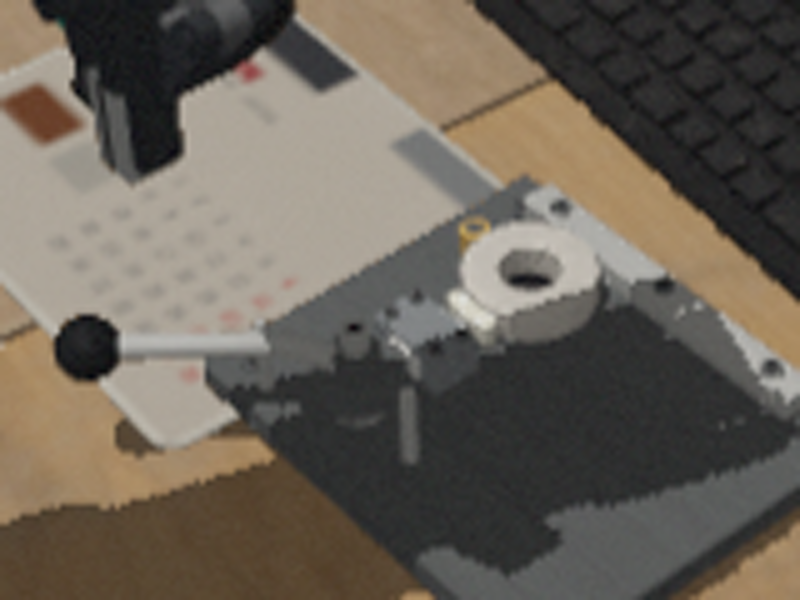

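>>> send_rows(
  deltas=[
    [[0, 0, 30], 0],
    [[0, 0, 60], 0],
    [[0, 0, 90], 0],
    [[0, 0, 120], 0],
    [[0, 0, 150], 0],
    [[0, 0, 180], 0],
    [[0, 0, 210], 0],
    [[0, 0, 240], 0],
    [[0, 0, 240], 0],
  ],
)

```text
time: 20.65
eef_pos: [0.4367, 0.1422, 0.1575]
ee_rot: [-0.515, 0.484, 0.517, 0.483]
ft_force: [0.2, -0.3, 0.3]
opening: -0.0002
```

```bash
python3 - <<'E'
from arc import *
st()
d=shot("top","pics/t23.png"); e=shot("scene","pics/s23.png")
b=cv2.imread("pics/t23.png")[145:275,230:390]
cv2.imwrite("pics/v24.png",cv2.resize(b,(800,650),interpolation=cv2.INTER_CUBIC)[:600])
for P in[(20,50,34),(20,82,33)]:
    print((proj(d,fx2w(P))[0]-[230,145]+.5)*5)
E
```

```text
20.65 [-141.   288.3  157.5] [ 0.2 -0.3  0.3] -0.0002
[194.74153718 164.62142652]
[112.69950205 171.32370582]
```

View pics/v24.png

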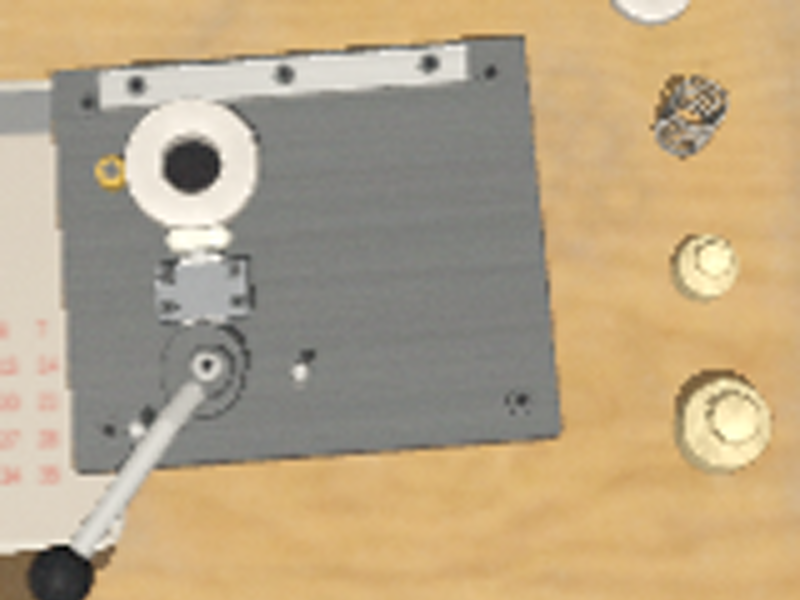

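```bash
python3 -c "
from h import *
st();print(np.abs(r.state()['qd']).max());print(r.finish_job())"
```

```text
20.75 [-140.9  282.1  157.6] [ 0.   0.  -0.5] 0.0001
0.05057701686277714
the job is handed in; nothing more can be done
None
```

I pushed the lever to its open stop, slid the ring to the seat with closed fingertips, pushed the lever back to its clamped stop, and handed in at about 20.8 s. No verdict was reported.

**Last checks**
- **Ring:** in the top view it touches the fence, the brass end stop and the white pad. Its centre is about 1.5 mm from the computed seat. The end stop shows a similar offset, so I put this down to calibration.
- **Lever:** the knob was within about half a pixel of where 1.9 rad would put it in the scene view. The lever stopped against about 8.5 N when I pushed it home.
- **Surroundings:** the weights and spring look unmoved, though I judged this by eye only. The arm stands clear and touches nothing.
- **Not checked:** I could not measure the pad's force on the ring. I saw only that the pad touches it with the lever at its stop.

**What disagreed or went wrong**
- **Fingertip height:** the visible fingertips are about 30 mm above the reported TCP, so my first lever push passed over the arm without contact. I lowered the tool to allow for this.
- **First ring push:** it was at a slant and jammed the ring against the fence, with up to about 34 N at the wrist, and the finger slipped past. The ring was carried further toward the seat as I backed off. I finished with a straight push behind it until about 4 N against the end stop.

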